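Clear the reject castings and stagger the ring trays on the drying stand

ROBOT

A 6-joint arm with a two-finger parallel gripper is mounted at the origin on the work surface. World frame = base frame: x ahead of the robot, y to its left, z up, the work surface at z = 0. Lengths are in mm, angles in rad, forces in N, time in s.
With the tool pointing down it reaches from about 350 to 875 mm from the base axis. Payload 4.2 kg.
Tool frame: the origin (TCP) lies midway between the tips of the shut fingers; the grasp point (between the pads) lies 19 mm behind it (arm.grip_point_offset is the distance from the TCP to the grasp point, in mm); z points along the fingers, x is the direction in which the jaws open and shut, and the axes are right-handed (so a half turn about z gives the same grasp; the last joint's range is limited). The gripper opens to 85 mm and grips with 20 to 120 N. Pads are 22 mm wide; open, the fingers measure 114 mm over their backs; the gripper's body (76 mm by 85 mm) begins 54 mm behind the grasp point. The pads swing forward as they close: fully open they stand 13 mm farther back than shut.
Start: joints at [1.589, 0.385, 0.008, 0, -1.194, -0.259], TCP at [149.018, 606.954, 231.312] pointing down, gripper open.
Joint ranges: [-3.14, 3.14], [-1.21, 2.06], [-1.07, 1.41], [-3.16, 2.05], [-2.99, -0.16], [-3.1, 3.1]. Speed limits (rad/s): [2.79, 2.79, 3.14, 3.14, 3.14, 3.14].

INTERFACE

Orientations are given as a unit quaternion [x, y, z, w].
In Python, from bench import arm gives the robot as it stands.
- The arm moves only by the tool move_arm, never from a script. Its argument "targets" is a list of rows, each a list of 7 numbers: the shift along the tool's x, y, z in cm, then the turn, a rotation vector about the tool's x, y, z in degrees, then the closure in counts, from 0 (fully open) to 255 (shut). In form: [[x, y, z, wx, wy, wz, grip], ...]. A call has 1 to 20 rows; each row is the pose to reach, as a shift and turn from the pose commanded when the call began, along the tool's axes at that moment; what a row does not reach only later rows make up. A row lasts 1/8 s, in which the tool goes at most 62.5 mm and 10.7 degrees, less where a joint would pass 70% of its speed; a pose out of reach is approached as far as the arm can. A call with a gripper value outside its range is refused whole. The fingers move at their own pace and stop on an object; the grip force is fixed at half the most. Time passes only in rows, so rows that repeat a pose let the fingers close. It gives the time, the measured TCP pose, the force and the opening at its end, in the units of the state.
- arm.read_state(): the state, without advancing time (a new reading comes with each control period).
- arm.get_image(name): name is "scene" or "top" or "wrist"; returns (picture, depth): 384x512x3 uint8, blue, green, red; 384x512 float32, mm along the optical axis (not along the pixel's ray), 0 where there is no reading.
- arm.camera_params(name): a dict with "mtx" (3x3 intrinsics, pixels), "world_to_cam" (4x4, takes a point from world to camera coordinates); the wrist camera has in their place "mount" (4x4, takes a point from camera to tool coordinates, whose origin is the TCP and whose axes are the tool frame's). Camera axes: x right, y down, z forward; pixel columns grow to the right and rows downward; lengths in mm; the calibration is good to about 2 mm. A picture is of the moment at which its call begins: read the wrist's pose just before it. camera_params takes no time and is no camera call.
- arm.job_done(): hands the job in, once; it reports no verdict.
Trained networks look in the newest picture that a camera, given by its name, has taken for a name from the list of things; names that differ only in an ending like _2 or _b are one class to them, and where a whole thing is asked for, a point or a joint stands for the part that bears it (a point fixed in the world has none). Each returns a list of dicts, best first, with "score" (0 to 1); they miss things now and then, are a little off and sometimes report something else, mostly with a low value. They report only what shows in the picture. A call takes as long as a camera call. They do not tell look-alikes from the thing itself.
- arm.search_frame(thing, camera): "bbox" ([left, top, right, bottom] in pixels, round what is visible of it).
- arm.tip_of(thing, camera): "uv" ([column, row] in pixels: a listed point, or the origin of a listed thing).
The state is a dict: "clock": time; "joints": joint angles; "joint_vel": joint speeds; "joint_efforts": joint torques, N m; "position": TCP position; "ee_rot": TCP orientation; "contact_force": force on the tool from outside, world axes, zero at the start; "wrist_torque": the same for the moment, N m; "gripper_width": finger opening in mm.
Only numpy, scipy, OpenCV 4.12 (cv2) and the standard library are available. Lean on these libraries where they do the work, as an engineer would, in place of code of your own. Each camera call takes 0.05 s, during which the arm holds its last target.

TASK

Take every rejected copper casting out of the trays and drop it into the wire scrap basket, and stack all the blue ring trays on the drying stand to dry: the foot of each goes down inside the rim below, and close up to one end of it, at alternate ends (the first towards either end of the stand's well, the next towards the opposite end, and so on), so that each tray rests on the lip below and leaves one end of it open to the air. The trays must lie level and in line with the stand; do not disturb the handpiece, the jar or the tin.

Things in the scene. Friction and masses are not known exactly. Their poses are not given: they have to be found in the camera images.
- stand: Low aluminium drying stand, fixed, 132 mm long (its x) x 84 mm wide (its y), rim 20 mm above the bench; origin on the bench under its centre. The open well inside the rim is 96 x 60 mm: a tray's foot drops 5 mm into it (tray underside then 15 mm above the bench), with 3 mm play on each side and able to sit up to 16 mm off centre lengthwise before it meets the well's end.
- basket: Square steel wire basket for remelt scrap, fixed, 108 x 108 mm, 62 mm high, open at the top; origin on the bench under its centre.
- tray1_c (a point): Centre (half-way up) of a blue open tray 130 mm long (its x), 66 wide (its y), 26 high (z up), ends alike, 0.12 to 0.22 kg. A foot 64 x 54 mm, 5 mm high, stands out centrally under it; above that the sides are straight, to be gripped across the 66 mm width. Floor top 8 mm up, 122 x 60 mm inside the rim. Foam strips at both ends hold good brass rings, fixed, lower than the rim.
- tray2_c (a point): Another tray, same as tray1. On another tray its foot drops 5 mm inside that one's rim (side walls 3 mm, end walls 4 mm), so stacked trays rise by 21 mm each. The foot has 3 mm play on each side, and can sit up to 29 mm off centre lengthwise before it meets the end wall.
- tray3_c (a point): Another tray, same as tray1 (its centre).
- tray4_c (a point): Another tray, same as tray1 (its centre). May be absent.
- tray5_c (a point): Another tray, same as tray1 (its centre). May be absent.
- reject1_c (a point): Centre, 22 mm above the underside, of a rejected bezel-cup casting, dull copper with black pits, 42 mm tall, 80 g: a round button 30 mm across (7 mm high, then a cone to 17 mm), a stem 7 mm thick, and on top a round cup 18 mm across, 14 mm high, its centre 13 mm beyond this point along the casting's z. Starts upright in the middle of tray1. May be absent.
- reject2_c (a point): Another casting, same as reject1, starting in tray2. May be absent.
- reject3_c (a point): Another casting, same as reject1, starting in tray3. May be absent.
- handpiece: Bystander: rotary handpiece lying on a black rest, about 135 x 55 mm, 70 mm high; origin under the centre of the rest. Leave alone.
- jar: Bystander: amber glass jar with black lid, 54 mm across, 60 mm high; origin under its centre. Leave alone.
- compound_tin: Bystander: small steel tin with a bar of red polishing compound, 85 x 60 mm, 26 mm high; origin under its centre. Leave alone.
Things that resemble listed ones, but are neither listed nor needed, are in the scene too. What is shaped like the part that bears tray5_c but turquoise is not meant. What is shaped like the part that bears tray1_c but green is not meant.

How it is judged (in metres and radians):
At the end, for the whole second after the job is handed in: Castings inside the basket. Trays in one stack on the stand: seated (21 mm a level, within 3.5 mm), level within 0.08 rad, in line with the stand within 0.14 rad and 7 mm sideways, and 6 to 21 mm off its centre lengthwise, towards alternate ends level by level (x of reject1_c in the frame of basket between -0.052 and 0.052 m and y of reject1_c in the frame of basket between -0.052 and 0.052 m and z of reject1_c in the frame of basket between 0 and 0.062 m and x of reject2_c in the frame of basket between -0.052 and 0.052 m and y of reject2_c in the frame of basket between -0.052 and 0.052 m and z of reject2_c in the frame of basket between 0 and 0.062 m and x of reject3_c in the frame of basket between -0.052 and 0.052 m and y of reject3_c in the frame of basket between -0.052 and 0.052 m and z of reject3_c in the frame of basket between 0 and 0.062 m and y of tray1_c in the frame of stand between -0.007 and 0.007 m and angle between each of tray1_c, tray2_c, tray3_c, tray4_c, tray5_c's own z axis and vertical below 0.08 rad and angle between the x axis of each of tray1_c, tray2_c, tray3_c, tray4_c, tray5_c and the x axis of stand, either way round below 0.14 rad and y of tray2_c in the frame of stand between -0.007 and 0.007 m and y of tray3_c in the frame of stand between -0.007 and 0.007 m and y of tray4_c in the frame of stand between -0.007 and 0.007 m and y of tray5_c in the frame of stand between -0.007 and 0.007 m and ((((x of tray1_c in the frame of stand between 0.006 and 0.021 m and z of tray1_c in the frame of stand between 0.0245 and 0.0315 m) or (x of tray1_c in the frame of stand between -0.021 and -0.006 m and z of tray1_c in the frame of stand between 0.0455 and 0.0525 m) or (x of tray1_c in the frame of stand between 0.006 and 0.021 m and z of tray1_c in the frame of stand between 0.0665 and 0.0735 m) or (x of tray1_c in the frame of stand between -0.021 and -0.006 m and z of tray1_c in the frame of stand between 0.0875 and 0.0945 m) or (x of tray1_c in the frame of stand between 0.006 and 0.021 m and z of tray1_c in the frame of stand between 0.1085 and 0.1155 m)) and ((x of tray2_c in the frame of stand between 0.006 and 0.021 m and z of tray2_c in the frame of stand between 0.0245 and 0.0315 m) or (x of tray2_c in the frame of stand between -0.021 and -0.006 m and z of tray2_c in the frame of stand between 0.0455 and 0.0525 m) or (x of tray2_c in the frame of stand between 0.006 and 0.021 m and z of tray2_c in the frame of stand between 0.0665 and 0.0735 m) or (x of tray2_c in the frame of stand between -0.021 and -0.006 m and z of tray2_c in the frame of stand between 0.0875 and 0.0945 m) or (x of tray2_c in the frame of stand between 0.006 and 0.021 m and z of tray2_c in the frame of stand between 0.1085 and 0.1155 m)) and ((x of tray3_c in the frame of stand between 0.006 and 0.021 m and z of tray3_c in the frame of stand between 0.0245 and 0.0315 m) or (x of tray3_c in the frame of stand between -0.021 and -0.006 m and z of tray3_c in the frame of stand between 0.0455 and 0.0525 m) or (x of tray3_c in the frame of stand between 0.006 and 0.021 m and z of tray3_c in the frame of stand between 0.0665 and 0.0735 m) or (x of tray3_c in the frame of stand between -0.021 and -0.006 m and z of tray3_c in the frame of stand between 0.0875 and 0.0945 m) or (x of tray3_c in the frame of stand between 0.006 and 0.021 m and z of tray3_c in the frame of stand between 0.1085 and 0.1155 m)) and ((x of tray4_c in the frame of stand between 0.006 and 0.021 m and z of tray4_c in the frame of stand between 0.0245 and 0.0315 m) or (x of tray4_c in the frame of stand between -0.021 and -0.006 m and z of tray4_c in the frame of stand between 0.0455 and 0.0525 m) or (x of tray4_c in the frame of stand between 0.006 and 0.021 m and z of tray4_c in the frame of stand between 0.0665 and 0.0735 m) or (x of tray4_c in the frame of stand between -0.021 and -0.006 m and z of tray4_c in the frame of stand between 0.0875 and 0.0945 m) or (x of tray4_c in the frame of stand between 0.006 and 0.021 m and z of tray4_c in the frame of stand between 0.1085 and 0.1155 m)) and ((x of tray5_c in the frame of stand between 0.006 and 0.021 m and z of tray5_c in the frame of stand between 0.0245 and 0.0315 m) or (x of tray5_c in the frame of stand between -0.021 and -0.006 m and z of tray5_c in the frame of stand between 0.0455 and 0.0525 m) or (x of tray5_c in the frame of stand between 0.006 and 0.021 m and z of tray5_c in the frame of stand between 0.0665 and 0.0735 m) or (x of tray5_c in the frame of stand between -0.021 and -0.006 m and z of tray5_c in the frame of stand between 0.0875 and 0.0945 m) or (x of tray5_c in the frame of stand between 0.006 and 0.021 m and z of tray5_c in the frame of stand between 0.1085 and 0.1155 m))) or (((x of tray1_c in the frame of stand between -0.021 and -0.006 m and z of tray1_c in the frame of stand between 0.0245 and 0.0315 m) or (x of tray1_c in the frame of stand between 0.006 and 0.021 m and z of tray1_c in the frame of stand between 0.0455 and 0.0525 m) or (x of tray1_c in the frame of stand between -0.021 and -0.006 m and z of tray1_c in the frame of stand between 0.0665 and 0.0735 m) or (x of tray1_c in the frame of stand between 0.006 and 0.021 m and z of tray1_c in the frame of stand between 0.0875 and 0.0945 m) or (x of tray1_c in the frame of stand between -0.021 and -0.006 m and z of tray1_c in the frame of stand between 0.1085 and 0.1155 m)) and ((x of tray2_c in the frame of stand between -0.021 and -0.006 m and z of tray2_c in the frame of stand between 0.0245 and 0.0315 m) or (x of tray2_c in the frame of stand between 0.006 and 0.021 m and z of tray2_c in the frame of stand between 0.0455 and 0.0525 m) or (x of tray2_c in the frame of stand between -0.021 and -0.006 m and z of tray2_c in the frame of stand between 0.0665 and 0.0735 m) or (x of tray2_c in the frame of stand between 0.006 and 0.021 m and z of tray2_c in the frame of stand between 0.0875 and 0.0945 m) or (x of tray2_c in the frame of stand between -0.021 and -0.006 m and z of tray2_c in the frame of stand between 0.1085 and 0.1155 m)) and ((x of tray3_c in the frame of stand between -0.021 and -0.006 m and z of tray3_c in the frame of stand between 0.0245 and 0.0315 m) or (x of tray3_c in the frame of stand between 0.006 and 0.021 m and z of tray3_c in the frame of stand between 0.0455 and 0.0525 m) or (x of tray3_c in the frame of stand between -0.021 and -0.006 m and z of tray3_c in the frame of stand between 0.0665 and 0.0735 m) or (x of tray3_c in the frame of stand between 0.006 and 0.021 m and z of tray3_c in the frame of stand between 0.0875 and 0.0945 m) or (x of tray3_c in the frame of stand between -0.021 and -0.006 m and z of tray3_c in the frame of stand between 0.1085 and 0.1155 m)) and ((x of tray4_c in the frame of stand between -0.021 and -0.006 m and z of tray4_c in the frame of stand between 0.0245 and 0.0315 m) or (x of tray4_c in the frame of stand between 0.006 and 0.021 m and z of tray4_c in the frame of stand between 0.0455 and 0.0525 m) or (x of tray4_c in the frame of stand between -0.021 and -0.006 m and z of tray4_c in the frame of stand between 0.0665 and 0.0735 m) or (x of tray4_c in the frame of stand between 0.006 and 0.021 m and z of tray4_c in the frame of stand between 0.0875 and 0.0945 m) or (x of tray4_c in the frame of stand between -0.021 and -0.006 m and z of tray4_c in the frame of stand between 0.1085 and 0.1155 m)) and ((x of tray5_c in the frame of stand between -0.021 and -0.006 m and z of tray5_c in the frame of stand between 0.0245 and 0.0315 m) or (x of tray5_c in the frame of stand between 0.006 and 0.021 m and z of tray5_c in the frame of stand between 0.0455 and 0.0525 m) or (x of tray5_c in the frame of stand between -0.021 and -0.006 m and z of tray5_c in the frame of stand between 0.0665 and 0.0735 m) or (x of tray5_c in the frame of stand between 0.006 and 0.021 m and z of tray5_c in the frame of stand between 0.0875 and 0.0945 m) or (x of tray5_c in the frame of stand between -0.021 and -0.006 m and z of tray5_c in the frame of stand between 0.1085 and 0.1155 m))))); the robot touches nothing.
It fails at once if the handpiece in its rest is moved more than 30 mm or tipped (distance of handpiece from where it was at the start of the episode above 0.03 m or angle between handpiece's own z axis and vertical above 0.5 rad).
It fails at once if the amber jar is moved more than 30 mm or tipped (distance of jar from where it was at the start of the episode above 0.03 m or angle between jar's own z axis and vertical above 0.5 rad).
It fails at once if the tin of polishing compound is moved more than 30 mm or tipped (distance of compound_tin from where it was at the start of the episode above 0.03 m or angle between compound_tin's own z axis and vertical above 0.5 rad).
Of tray4, tray5 only 1 to 2 are there at a start; the rules pass over those that are not, and their reading is None.
Of reject1, reject2, reject3 only 2 to 3 are there at a start; the rules pass over those that are not, and their reading is None.
At some moment in a run one of reject1, reject2, reject3, tray1, tray2, tray3, tray4, tray5 may be knocked a few centimetres aside while the robot is not near it.
Once in a run the grip may slacken for a moment while it holds something.
It also fails if it takes over 210 s, if anything falls off the work surface, if the arm or the gripper's body presses on something with over 40 N, if the wrist force passes 120 N, or if a joint passes its speed limit or range.

## Working session

There is one attempt and no reset: what is moved stays moved. The work goes in short steps, Python scripts to look and compute and a tool call to move; the robot and the scene stay as the last step left them, time stands still between calls to the robot, and variables do not carry over. Pictures are saved under pics/ and viewed, and the job is handed in when it is done.

Besides the shell and the picture viewer there is one more tool, called as name([rows], argument=value, ...), one row to a line, values as JSON. move_arm: Moves the arm, as the interface text tells. Its arguments: {"type":"object","properties":{"targets":{"type":"array","items":{"type":"array","items":{"type":"number"}}}},"required":["targets"]}

```bash
ls -la; mkdir -p pics
python3 - <<'E'
from bench import arm
import cv2, numpy as np
s=arm.read_state(); print(s)
for n in ["scene","top","wrist"]:
    p,d=arm.get_image(n); cv2.imwrite(f"pics/{n}0.png",p); np.savez(f"{n}0.npz",p=p,d=d)
    print(n,arm.camera_params(n))
E
```

```text
total 12
drwxr-xr-x  3 agent agent 4096 Dec  6 15:34 .
drwxr-xr-x 23 root  root  4096 Dec  6 15:34 ..
drwxr-xr-x  2 agent agent 4096 Dec  6 15:34 pics
{'clock': 0.0, 'joints': array([ 1.58859912e+00,  3.85559275e-01,  6.61526728e-03, -4.94581222e-04,
       -1.19397843e+00, -2.58599763e-01]), 'joint_vel': array([-0.00093135,  0.00219846,  0.00268915,  0.00209515,  0.00180676,
        0.00130296]), 'joint_efforts': array([ 1.80344145e-03, -3.92289877e+01,  1.88404852e+01,  4.18605298e+00,
       -4.60003648e-03, -1.54258835e-06]), 'position': array([148.89151006, 606.40634069, 230.21645431]), 'ee_rot': array([-6.16986716e-01,  7.86972813e-01, -7.09497615e-04, -8.24337135e-04]), 'contact_force': array([ 0.21820864, -0.15262628, -0.81816771]), 'wrist_torque': array([ 0.01469036, -0.0153127 ,  0.01983695]), 'gripper_width': 85.48717991174007}
scene {'mtx': array([[473.34983346,   0.        , 248.0590631 ],
       [  0.        , 473.34983346, 190.79981813],
       [  0.        ,   0.        ,   1.        ]]), 'world_to_cam': array([[-5.57191506e-01,  8.30078870e-01, -2.25099080e-02,
     
[... 622 characters left out ...]
44e+02],
       [ 2.05679006e-01, -4.54347225e-03, -9.78608963e-01,
         1.51823335e+03],
       [ 0.00000000e+00,  0.00000000e+00,  0.00000000e+00,
         1.00000000e+00]])}
wrist {'mtx': array([[338.31524374,   0.        , 255.07332972],
       [  0.        , 338.31524374, 196.58573573],
       [  0.        ,   0.        ,   1.        ]]), 'mount': array([[ 9.99998874e-01,  1.47693467e-03, -2.64811133e-04,
         1.40030909e-01],
       [-1.33607631e-03,  9.56772707e-01,  2.90833634e-01,
        -7.46265228e+01],
       [ 6.82906344e-04, -2.90832953e-01,  9.56773603e-01,
        -1.42308095e+02],
       [ 0.00000000e+00,  0.00000000e+00,  0.00000000e+00,
         1.00000000e+00]])}
```

View pics/scene0.png

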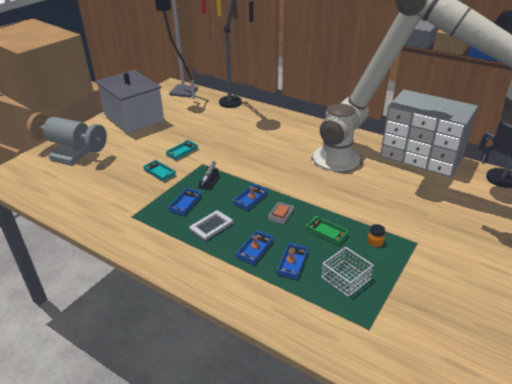

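View pics/top0.png

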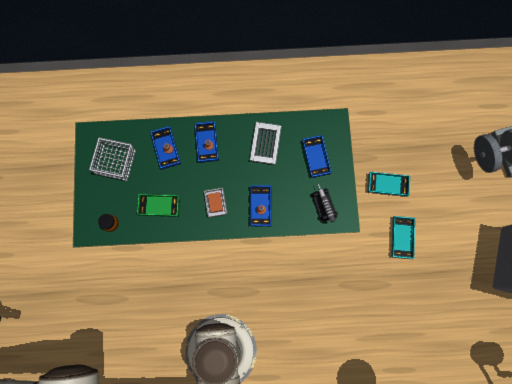

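View pics/wrist0.png

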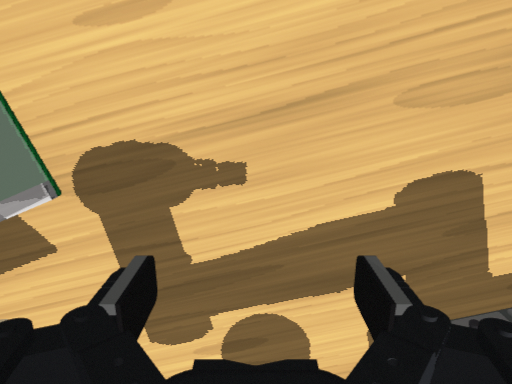

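Top view: four blue trays at (165,148), (206,142), (316,157) and (260,206), three of them holding castings. The stand is at (266,143) and the basket at (113,158). The green tray at (158,205) and the turquoise ones at right are decoys. The jar is at (108,222), the tin at (215,202) and the handpiece at (325,203).

```bash
cat > h.py <<'E'
import numpy as np, cv2
from scipy.spatial.transform import Rotation as R
from bench import arm
def grab(cam,tag=None):
    s=arm.read_state(); p,d=arm.get_image(cam)
    if tag: cv2.imwrite(f"pics/{tag}.png",p)
    return s,p,d
def c2w(cam,s=None):
    c=arm.camera_params(cam)
    if cam!="wrist": return c["mtx"],np.linalg.inv(c["world_to_cam"])
    T=np.eye(4); T[:3,:3]=R.from_quat(s["ee_rot"]).as_matrix(); T[:3,3]=s["position"]
    return c["mtx"],T@c["mount"]
def cloud(cam,s,d):
    K,T=c2w(cam,s); h,w=d.shape; v,u=np.mgrid[:h,:w]
    P=np.stack([(u-K[0,2])/K[0,0]*d,(v-K[1,2])/K[1,1]*d,d,np.ones_like(d)],-1)
    W=(P@T.T)[...,:3]; W[d<=0]=np.nan; return W
def ray(cam,s,uv,z):
    K,T=c2w(cam,s); r=T[:3,:3]@np.array([(uv[0]-K[0,2])/K[0,0],(uv[1]-K[1,2])/K[1,1],1])
    o=T[:3,3]; return o+r*(z-o[2])/r[2]
def hsv(p): return cv2.cvtColor(p,cv2.COLOR_BGR2HSV)
def rects(mask,W,zlo,zhi,minpts=30):
    m=(mask&(W[...,2]>zlo)&(W[...,2]<zhi)).astype(np.uint8)
    n,l,st,_=cv2.connectedComponentsWithStats(m,connectivity=8)
    out=[]
    for i in range(1,n):
        if st[i,4]<minpts: continue
        P=W[l==i]
        (cx,cy),(a,b),th=cv2.minAreaRect(P[:,:2].astype(np.float32))
        if a<b: a,b,th=b,a,th+90
        th=(th+90)%180-90
        out.append(dict(c=(round(cx,1),round(cy,1)),L=round(a,1),W=round(b,1),th=round(th,1),z=np.round(np.percentile(P[:,2],[5,50,95]),1),n=len(P),px=st[i,:4].tolist()))
    return out
def blue(p):
    H=hsv(p); return (H[...,0]>105)&(H[...,0]<130)&(H[...,1]>120)&(H[...,2]>40)
def copper(p):
    H=hsv(p); return (H[...,0]<18)&(H[...,1]>70)&(H[...,2]>40)
def move(tx,ty,tz,yaw):
    """delta in tool axes from the measured pose; yaw deg = world angle of tool x axis (tool down). z=TCP"""
    s=arm.read_state(); M=R.from_quat(s["ee_rot"]).as_matrix()
    d=M.T@(np.array([tx,ty,tz])-s["position"])/10
    best=None
    for y in (yaw,yaw+180,yaw-180):
        a=np.radians(y); X=np.array([np.cos(a),np.sin(a),0]); Z=np.array([0,0,-1.]); Y=np.cross(Z,X)
        rv=np.degrees(R.from_matrix(M.T@np.stack([X,Y,Z],1)).as_rotvec())
        j6=np.degrees(s["joints"][5])
        if best is None or abs(rv[2])<abs(best[1][2]): best=(y,rv)
    print("pos",np.round(s["position"],1),"q",np.round(s["ee_rot"],4),"shift",np.round(d,2),"rv",np.round(best[1],1),"j6",round(j6,1),"t",round(s["clock"],2),"w",round(s["gripper_width"],1),"F",np.round(s["contact_force"],1))
    return d,best
E
python3 - <<'E'
from h import *
import numpy as np
z=np.load("top0.npz"); p,d=z["p"],z["d"]
W=cloud("top",None,d)
print("table z",np.nanmedian(W[100:120,200:300,2]), np.nanmedian(W[220:235,170:250,2]))
print("blue");[print(r) for r in rects(blue(p),W,5,45)]
print("copper");[print(r) for r in rects(copper(p),W,8,70,8)]
H=hsv(p)
white=(H[...,1]<60)&(H[...,2]>120)
print("white");[print(r) for r in rects(white,W,8,80)]
print("any");[print(r) for r in rects(np.ones(d.shape,bool),W,8,90,60)]
for t in ["stand","basket","tray1_c","reject1_c","handpiece","jar","compound_tin"]:
    r=arm.tip_of(t,"top"); 
    zz={"tray1_c":13,"reject1_c":30}.get(t,0)
    print(t,[(round(x["score"],2),np.round(x["uv"],1),np.round(ray("top",None,x["uv"],zz)[:2],1)) for x in r])
E
```

```text
table z -0.03217460594237309 0.7629665190945616
blue
{'c': (722.7, 23.9), 'L': 63.5, 'W': 7.7, 'th': -85.4, 'z': array([13.9, 23.3, 29.5]), 'n': 43, 'px': [195, 122, 20, 4]}
{'c': (648.9, 156.8), 'L': 131.7, 'W': 66.7, 'th': 14.4, 'z': array([ 6. , 12.1, 28.7]), 'n': 497, 'px': [151, 126, 29, 43]}
{'c': (655.9, 20.8), 'L': 120.8, 'W': 66.3, 'th': 3.2, 'z': array([ 5.6, 11.2, 27.9]), 'n': 443, 'px': [195, 126, 23, 36]}
{'c': (591.7, -335.9), 'L': 130.3, 'W': 67.0, 'th': 9.2, 'z': array([ 5.7, 11.1, 27.6]), 'n': 552, 'px': [302, 136, 29, 41]}
{'c': (437.9, -143.8), 'L': 128.0, 'W': 64.4, 'th': -3.4, 'z': array([ 5.7, 10.5, 28.2]), 'n': 484, 'px': [250, 186, 21, 40]}
copper
{'c': (645.8, 12.1), 'L': 25.2, 'W': 20.1, 'th': -69.7, 'z': array([11.2, 20. , 52.6]), 'n': 47, 'px': [205, 141, 8, 9]}
{'c': (642.2, 147.3), 'L': 23.6, 'W': 22.6, 'th': -60.0, 'z': array([14.2, 20.1, 53.6]), 'n': 46, 'px': [164, 145, 9, 8]}
{'c': (524.3, -842.0), 'L': 33.8, 'W': 4.1, 'th': 18.9, 'z': array([57.7, 61.1, 67.6]), 'n': 11, 'px': [476, 160, 7, 10]}
{'c': (514.9, -518.9), 'L': 15.7, 'W': 6.6, 'th': 24.9,
[... 3638 characters left out ...]
n': 134, 'px': [187, 332, 9, 36]}
stand [(0.88, array([265. , 142.7]), array([ 651.6, -172.8]))]
basket [(0.61, array([113.6, 159.3]), array([622.3, 331.2]))]
tray1_c [(0.92, array([207.3, 142.7]), array([658.3,  18. ])), (0.77, array([155.4, 209.2]), array([445.3, 192.4])), (0.23, array([265.3, 144. ]), array([ 643.2, -173.1]))]
reject1_c [(0.62, array([208.2, 142.1]), array([655. ,  13.6])), (0.39, array([321.9, 204.9]), array([ 427.4, -340.3]))]
handpiece [(0.74, array([322.8, 201.5]), array([ 443.2, -348.4]))]
jar [(0.83, array([114.8, 218.2]), array([425.2, 326.5]))]
compound_tin [(0.65, array([211. , 205.2]), array([450.8,  14.4])), (0.65, array([204.7, 140.6]), array([670. ,  27.5]))]
```

Run:
```python
from h import *
move(648,155,150,-76)
```

```text
pos [149.  606.9 231.3] q [-6.170e-01  7.869e-01 -0.000e+00 -1.000e-04] shift [ 31.98 -59.24   8.13] rv [  0.   -0.  -27.8] j6 -14.8 t 0.5 w 85.3 F [0.3 0.1 1.1]
```

move_arm([
  [32,-59.2,8.1,0,0,-27.8,0],
  [32,-59.2,8.1,0,0,-27.8,0],
  [32,-59.2,8.1,0,0,-27.8,0],
  [32,-59.2,8.1,0,0,-27.8,0],
  [32,-59.2,8.1,0,0,-27.8,0],
  [32,-59.2,8.1,0,0,-27.8,0],
  [32,-59.2,8.1,0,0,-27.8,0],
  [32,-59.2,8.1,0,0,-27.8,0],
  [32,-59.2,8.1,0,0,-27.8,0],
  [32,-59.2,8.1,0,0,-27.8,0],
  [32,-59.2,8.1,0,0,-27.8,0],
  [32,-59.2,8.1,0,0,-27.8,0],
  [32,-59.2,8.1,0,0,-27.8,0],
  [32,-59.2,8.1,0,0,-27.8,0],
])

```text
clock: 2.25
position: [647.0, 156.1, 150.9]
ee_rot: [0.789, -0.615, 0.0, -0.0]
contact_force: [0.2, -0.5, 0.4]
gripper_width: 85.6
```

```bash
cat >> h.py <<'E'
def cup(W,p,zlo=38,zhi=62):
    """casting cup tops in a wrist view"""
    H=hsv(p); m=((W[...,2]>zlo)&(W[...,2]<zhi)&copper(p)).astype(np.uint8)
    n,l,st,ce=cv2.connectedComponentsWithStats(m)
    for i in range(1,n):
        if st[i,4]>60:
            P=W[l==i]; (cx,cy),r=cv2.minEnclosingCircle(P[:,:2].astype(np.float32))
            top=P[P[:,2]>np.percentile(P[:,2],90)-3]; (tx,ty),tr=cv2.minEnclosingCircle(top[:,:2].astype(np.float32))
            print("cup",np.round([cx,cy,r],1),"top",np.round([tx,ty,tr],1),"z",np.round(np.percentile(P[:,2],[2,50,98]),1),"n",st[i,4],st[i,:4])
E
python3 - <<'E'
from h import *
s,p,d=grab("wrist","w1")
W=cloud("wrist",s,d)
print(np.round(s["position"],1))
cup(W,p)
[print(r) for r in rects(blue(p),W,20,35,200)]
print(arm.tip_of("reject1_c","wrist"))
print("mat z",np.nanmedian(W[:,:,2][np.isfinite(W[...,2])&(W[...,2]<6)]))
E
```

```text
[647.  156.1 150.9]
cup [647.2 146.3   9.2] top [647.1 146.9   9. ] z [38.8 49.3 50.9] n 248 [256 186  24  26]
cup [651.9  12.9   9.8] top [651.8  12.4   9.4] z [38.7 48.  50.8] n 325 [417 219  29  26]
{'c': (651.2, 155.3), 'L': 129.9, 'W': 65.7, 'th': 13.9, 'z': array([21.7, 25.4, 26.6]), 'n': 2116, 'px': [215, 102, 86, 155]}
{'c': (663.2, 19.2), 'L': 130.0, 'W': 67.2, 'th': 3.1, 'z': array([20.7, 25. , 26.5]), 'n': 2289, 'px': [362, 124, 123, 159]}
[{'uv': [425.5, 227.9], 'score': 0.96}]
mat z 0.35796094695979264
```

View pics/w1.png

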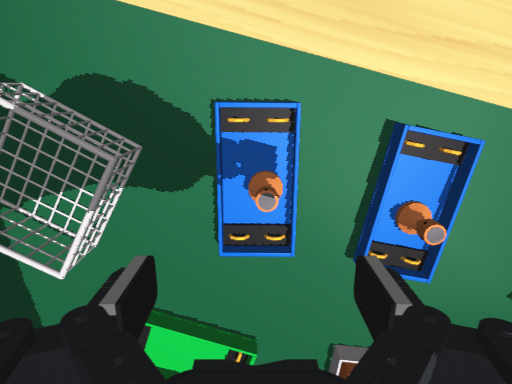

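The wrist view shows tray A centred at pixel (258,178) with its casting's cup at (267,200), and tray B at (420,203) with its cup at (434,233). The tray fits (130 × 66 mm, rim at 26 mm) and the cup tops (51 mm) agree with the given sizes.

Run:
```python
from h import *
move(647.2,146.6,32,-76)
move(616,326,180,-76)
```

```text
pos [647.1 156.2 151. ] q [ 7.886e-01 -6.149e-01  2.000e-04 -4.000e-04] shift [ 0.94  0.23 11.9 ] rv [-0.   0.   0.1] j6 76.6 t 2.35 w 85.3 F [-0.6 -0.5 -0.4]
pos [647.1 156.2 151. ] q [ 7.886e-01 -6.149e-01  2.000e-04 -4.000e-04] shift [-17.22  -1.13  -2.9 ] rv [-0.   0.   0.1] j6 76.6 t 2.35 w 85.3 F [-0.6 -0.5 -0.4]
```

move_arm([
  [0.9,0.2,6,0,0,0,0],
  [0.9,0.2,11.9,0,0,0,0],
  [0.9,0.2,11.9,0,0,0,0],
  [0.9,0.2,11.9,0,0,0,255],
  [0.9,0.2,11.9,0,0,0,255],
  [0.9,0.2,11.9,0,0,0,255],
  [0.9,0.2,11.9,0,0,0,255],
  [0.9,0.2,11.9,0,0,0,255],
  [0.9,0.2,11.9,0,0,0,255],
  [0.9,0.2,11.9,0,0,0,255],
  [0.9,0.2,6,0,0,0,255],
  [0.9,0.2,0,0,0,0,255],
  [0.9,0.2,-2,0,0,0,255],
])

```text
clock: 3.98
position: [649.6, 146.2, 175.1]
ee_rot: [0.788, -0.616, 0.002, -0.003]
contact_force: [0.1, 0.3, -0.3]
gripper_width: 15.2
```

Run:
```python
from h import *
s,p,d=grab("wrist","w2")
move(616,326,160,-76)
```

```text
pos [650.  146.3 176.3] q [ 0.7882 -0.6154  0.0025 -0.0038] shift [-18.26  -1.04   1.65] rv [-0.5  0.   0. ] j6 77.4 t 4.03 w 15.0 F [0.7 0.1 1.9]
```

View pics/w2.png

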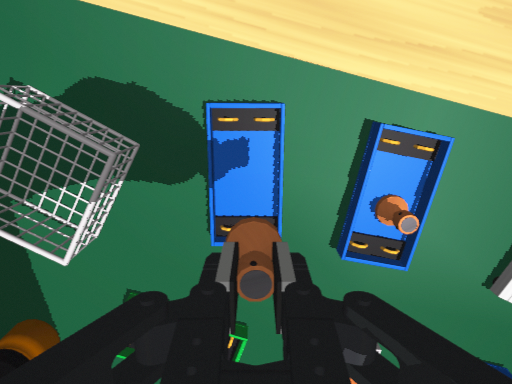

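move_arm([
  [-6,-0.4,0,0,0,0,255],
  [-12,-0.7,1,0,0,0,255],
  [-18.2,-1,3,0,0,0,255],
  [-18.2,-1,6,0,0,0,255],
  [-18.2,-1,9.8,0,0,0,255],
  [-18.2,-1,9.8,0,0,0,255],
  [-18.2,-1,9.8,0,0,0,0],
  [-18.2,-1,9.8,0,0,0,0],
  [-18.2,-1,9.8,0,0,0,0],
  [-18.2,-1,9.8,0,0,0,0],
  [-18.2,-1,5,0,0,0,0],
  [-18.2,-1,2,0,0,0,0],
  [-18.2,-1,2,0,0,0,0],
])

```text
clock: 5.65
position: [615.1, 325.9, 154.4]
ee_rot: [0.788, -0.615, 0.001, -0.004]
contact_force: [0.3, -0.6, -0.2]
gripper_width: 85.2
```

Run:
```python
from h import *
s,p,d=grab("wrist","w3")
move(652,12.7,150,-87)
```

```text
pos [613.9 325.2 152. ] q [ 7.880e-01 -6.157e-01  2.000e-04 -1.600e-03] shift [31.24  3.86  0.14] rv [-0.1  0.1 11. ] j6 62.8 t 5.7 w 85.3 F [-0.5  0.2 -0.4]
```

View pics/w3.png

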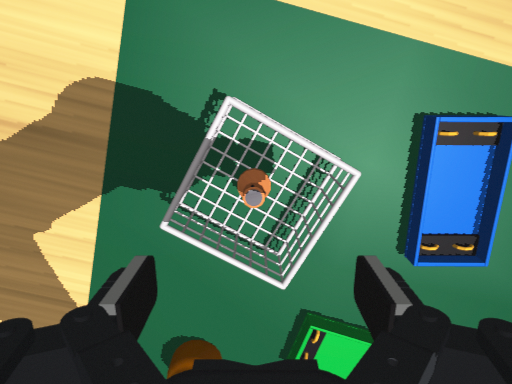

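move_arm([
  [6,0.7,0,0,0,3,0],
  [12,1.4,0,0,0,6,0],
  [18,2.1,0,0,0,9,0],
  [24,2.9,0,0,0,11,0],
  [30,3.7,0,0,0,11,0],
  [31.2,3.9,0,0,0,11,0],
  [31.2,3.9,0,0,0,11,0],
])

```text
clock: 6.58
position: [650.6, 11.9, 149.2]
ee_rot: [0.725, -0.689, -0.001, 0.001]
contact_force: [0.1, 0.1, -0.5]
gripper_width: 85.8
```

Run:
```python
from h import *
s,p,d=grab("wrist","w4"); W=cloud("wrist",s,d); cup(W,p)
[print(r) for r in rects(blue(p),W,20,35,200)]
H=hsv(p); [print("st",r) for r in rects((H[...,1]<60)&(H[...,2]>100),W,15,25,200)]
move(651.9,12.5,32,-87)
```

```text
cup [652.4  12.4   9.3] top [652.   12.3   8.9] z [38.7 49.1 50.7] n 255 [243 181  24  26]
{'c': (663.4, 19.2), 'L': 129.2, 'W': 65.9, 'th': 3.1, 'z': array([21.5, 25.4, 26.7]), 'n': 2124, 'px': [203, 89, 87, 158]}
{'c': (651.0, 154.9), 'L': 129.8, 'W': 67.8, 'th': 14.1, 'z': array([20.7, 25. , 26.5]), 'n': 3064, 'px': [9, 90, 133, 168]}
st {'c': (649.2, -174.3), 'L': 132.6, 'W': 85.0, 'th': -11.5, 'z': array([18.2, 19.4, 20.6]), 'n': 5433, 'px': [400, 109, 112, 169]}
st {'c': (489.2, 0.9), 'L': 60.1, 'W': 26.5, 'th': -82.5, 'z': array([17.6, 21.4, 22.4]), 'n': 237, 'px': [226, 337, 64, 23]}
pos [650.8  13.  149.4] q [ 7.253e-01 -6.884e-01 -5.000e-04  5.000e-04] shift [ 0.05 -0.13 11.74] rv [ 0.1  0.  -0. ] j6 77.7 t 6.62 w 85.4 F [0.3 0.8 0.5]
```

View pics/w4.png

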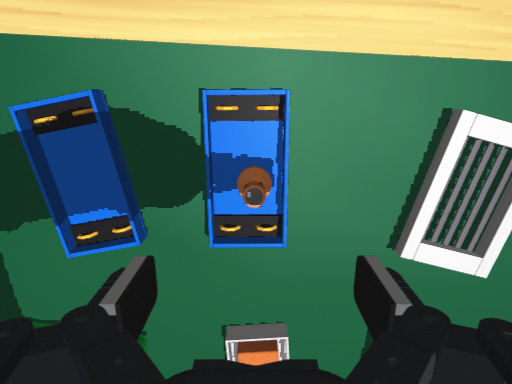

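move_arm([
  [0.1,-0.1,6,0,0,0,0],
  [0.1,-0.1,11.7,0,0,0,0],
  [0.1,-0.1,11.7,0,0,0,0],
  [0.1,-0.1,11.7,0,0,0,255],
  [0.1,-0.1,11.7,0,0,0,255],
  [0.1,-0.1,11.7,0,0,0,255],
  [0.1,-0.1,11.7,0,0,0,255],
  [0.1,-0.1,11.7,0,0,0,255],
  [0.1,-0.1,11.7,0,0,0,255],
  [0.1,-0.1,6,0,0,0,255],
  [0.1,-0.1,0,0,0,0,255],
  [-5,-0.1,0,0,0,0,255],
  [-11,-0.2,0,0,0,0,255],
  [-17,-0.3,0,0,0,0,255],
  [-23,-0.3,0,0,0,0,255],
  [-29,-0.4,0,0,0,0,255],
  [-30.6,-0.5,0,0,0,0,255],
  [-30.6,-0.5,0,0,0,0,255],
])

```text
clock: 8.88
position: [639.6, 319.0, 149.3]
ee_rot: [0.726, -0.688, -0.0, 0.001]
contact_force: [-0.3, -0.3, -1.4]
gripper_width: 15.4
```

Run:
```python
from h import *
s,p,d=grab("wrist","w5")
move(640,319.5,72,-87)
```

```text
pos [639.8 317.7 149.7] q [ 7.253e-01 -6.884e-01 -1.000e-04  8.000e-04] shift [-0.18 -0.04  7.77] rv [ 0.1 -0.1 -0. ] j6 53.7 t 8.93 w 15.2 F [-0.  -0.8 -0.5]
```

View pics/w5.png

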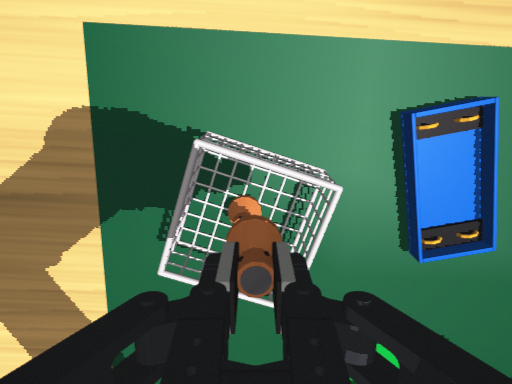

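move_arm([
  [-0.2,0,5,0,0,0,255],
  [-0.2,0,7.8,0,0,0,255],
  [-0.2,0,7.8,0,0,0,255],
  [-0.2,0,7.8,0,0,0,0],
  [-0.2,0,7.8,0,0,0,0],
  [-0.2,0,7.8,0,0,0,0],
  [-0.2,0,4,0,0,0,0],
  [-0.2,0,0,0,0,0,0],
  [5,3,0,0,0,2,0],
  [10,6,0,0,0,6,0],
  [15,8,0,0,0,6,0],
  [20,11,0,0,0,6,0],
  [25,14,0,0,0,6,0],
  [30,16,0,0,0,6,0],
  [35,19,0,0,0,6,0],
  [40,22,0,0,0,6,0],
  [45,24,0,0,0,6,0],
  [45,24,0,0,0,6,0],
  [45,24,0,0,0,6,0],
])

```text
clock: 11.3
position: [424.5, -143.6, 151.0]
ee_rot: [-0.688, 0.726, -0.001, 0.001]
contact_force: [-0.4, -0.4, 0.3]
gripper_width: 85.5
```

Run:
```python
from h import *
s,p,d=grab("wrist","w6"); W=cloud("wrist",s,d); cup(W,p)
[print(r) for r in rects(blue(p),W,20,35,200)]
H=hsv(p); [print("st",r) for r in rects((H[...,1]<60)&(H[...,2]>100),W,15,25,200)]
move(424,-145,32,-93.4)
grab("top","t6")
```

```text
cup [ 429.  -147.9    9.1] top [ 429.1 -147.7    9.1] z [38.6 49.2 51. ] n 238 [249 178  23  26]
{'c': (541.6, -323.1), 'L': 30.4, 'W': 19.9, 'th': 9.8, 'z': array([20.8, 25. , 26.6]), 'n': 509, 'px': [479, 0, 33, 45]}
{'c': (441.0, -147.3), 'L': 129.2, 'W': 65.8, 'th': -3.2, 'z': array([21.6, 25.4, 26.6]), 'n': 2160, 'px': [216, 85, 87, 158]}
st {'c': (458.9, -2.5), 'L': 85.0, 'W': 61.4, 'th': 7.1, 'z': array([16.5, 21.4, 22.8]), 'n': 1118, 'px': [25, 95, 104, 116]}
pos [ 424.7 -143.1  150.8] q [-6.886e-01  7.251e-01 -5.000e-04  5.000e-04] shift [ 0.2   0.07 11.88] rv [-0.1  0.   0.4] j6 84.8 t 11.35 w 85.4 F [-0.4  0.3 -0.5]
```

View pics/w6.png

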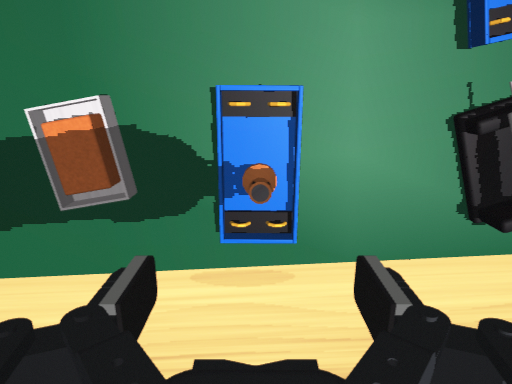

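View pics/t6.png

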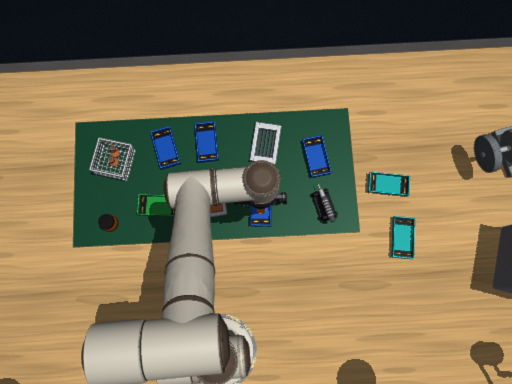

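move_arm([
  [0.4,-0.5,6,0,0,0,0],
  [0.4,-0.5,11.8,0,0,0,0],
  [0.4,-0.5,11.8,0,0,0,0],
  [0.4,-0.5,11.8,0,0,0,255],
  [0.4,-0.5,11.8,0,0,0,255],
  [0.4,-0.5,11.8,0,0,0,255],
  [0.4,-0.5,11.8,0,0,0,255],
  [0.4,-0.5,11.8,0,0,0,255],
  [0.4,-0.5,11.8,0,0,0,255],
  [0.4,-0.5,6,0,0,0,255],
  [0.4,-0.5,0,0,0,0,255],
  [-5,-2,-1,0,0,0,255],
  [-11,-4,-1,0,0,0,255],
])

```text
clock: 13.02
position: [470.2, -35.7, 162.7]
ee_rot: [-0.687, 0.726, -0.001, 0.002]
contact_force: [1.9, -1.4, -1.6]
gripper_width: 15.5
```

Run:
```python
from h import *
move(592,332.5,150,-93)
```

```text
pos [470.2 -35.7 162.7] q [-0.6874  0.7263 -0.0012  0.0023] shift [-37.43 -10.12   1.38] rv [-0.3  0.1 -0.2] j6 71.4 t 13.03 w 15.5 F [ 1.9 -1.4 -1.6]
```

move_arm([
  [-6,-1.6,0,0,0,0,255],
  [-12,-3.2,0,0,0,0,255],
  [-18,-5,0,0,0,0,255],
  [-24,-6.5,0,0,0,0,255],
  [-30,-8,0,0,0,0,255],
  [-36,-10,0.5,0,0,0,255],
  [-37.4,-10.3,1,0,0,0,255],
  [-37.4,-10.3,1,0,0,0,255],
])

```text
clock: 14.02
position: [591.1, 331.7, 149.0]
ee_rot: [-0.689, 0.725, 0.0, -0.001]
contact_force: [0.1, 0.5, -1.2]
gripper_width: 15.1
```

Run:
```python
from h import *
s,p,d=grab("wrist","w7")
move(592,332.5,74,-93)
move(651.0,155,150,-76)
```

```text
pos [591.1 330.7 149.8] q [-6.883e-01  7.254e-01  1.000e-04 -1.100e-03] shift [-0.19 -0.09  7.57] rv [ 0.1 -0.1 -0. ] j6 44.1 t 14.07 w 15.3 F [-0.4 -0.4 -1. ]
pos [591.1 330.7 149.8] q [-6.883e-01  7.254e-01  1.000e-04 -1.100e-03] shift [ 1.723e+01 -6.900e+00 -1.000e-02] rv [  0.1  -0.1 -17. ] j6 44.1 t 14.07 w 15.3 F [-0.4 -0.4 -1. ]
```

View pics/w7.png

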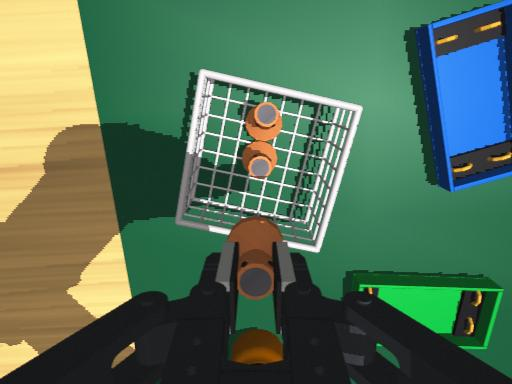

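Run:
```python
from h import *
s,p,d=grab("wrist","w7"); W=cloud("wrist",s,d)
H=hsv(p); [print("b",r) for r in rects((H[...,1]<60)&(H[...,2]>90),W,54,68,200)]
cup(W,p,25,60)
```

```text
b {'c': (615.8, 323.8), 'L': 110.3, 'W': 110.1, 'th': 74.8, 'z': array([59.6, 61.2, 62.4]), 'n': 3942, 'px': [174, 69, 187, 183]}
cup [649.9 320.6  10. ] top [650.9 320.3   9. ] z [37.4 47.7 50.5] n 274 [253 102  25  28]
cup [613.8 326.4   9.2] top [613.8 326.7   9. ] z [34.4 45.4 47. ] n 242 [247 153  24  26]
cup [420.6 337.3  25.1] top [428.4 337.   15.8] z [25.2 32.1 41.6] n 716 [231 344  53  20]
```

move_arm([
  [-0.1,0,5,0,0,0,255],
  [-0.1,0,7.6,0,0,0,255],
  [-0.1,0,7.6,0,0,0,255],
  [-0.1,0,7.6,0,0,0,0],
  [-0.1,0,7.6,0,0,0,0],
  [-0.1,0,7.6,0,0,0,0],
  [-0.1,0,4,0,0,0,0],
  [-0.1,0,0,0,0,0,0],
  [5,-2,0,0,0,-8,0],
  [11,-4,0,0,0,-17,0],
  [17.2,-6.9,0,0,0,-17,0],
  [17.2,-6.9,0,0,0,-17,0],
  [17.2,-6.9,0,0,0,-17,0],
])

```text
clock: 15.75
position: [652.0, 155.9, 150.7]
ee_rot: [0.788, -0.616, 0.0, -0.0]
contact_force: [0.4, 0.3, -0.5]
gripper_width: 85.3
```

Run:
```python
from h import *
s,p,d=grab("wrist","w8"); W=cloud("wrist",s,d)
[print(r) for r in rects(blue(p),W,20,35,200)]
H=hsv(p); [print("b",r) for r in rects((H[...,1]<60)&(H[...,2]>90),W,54,68,200)]
cup(W,p,10,60)
move(651,155,150,-76)
grab("top","t8")
```

```text
{'c': (650.9, 155.2), 'L': 130.4, 'W': 65.6, 'th': 13.9, 'z': array([21.1, 25.4, 26.6]), 'n': 2065, 'px': [213, 108, 86, 154]}
{'c': (663.3, 19.2), 'L': 130.1, 'W': 67.1, 'th': 3.0, 'z': array([20.6, 24.9, 26.4]), 'n': 2283, 'px': [362, 130, 120, 157]}
b {'c': (612.2, 310.4), 'L': 111.0, 'W': 83.1, 'th': -14.8, 'z': array([59.5, 61.2, 62.5]), 'n': 2160, 'px': [0, 106, 116, 179]}
cup [615.3 337.8  48.9] top [618.9 326.8  39.6] z [11.1 42.4 55.8] n 3020 [  0 133  79 105]
cup [481.   15.4   8.1] top [483.5  18.4   4.7] z [10.5 15.1 22.5] n 96 [341 367  13  12]
pos [651.8 156.9 150.6] q [ 7.881e-01 -6.156e-01  1.000e-04 -3.000e-04] shift [0.16 0.12 0.06] rv [-0.  0.  0.] j6 76.7 t 15.8 w 85.1 F [ 0.1  0.6 -0.6]
```

View pics/w8.png

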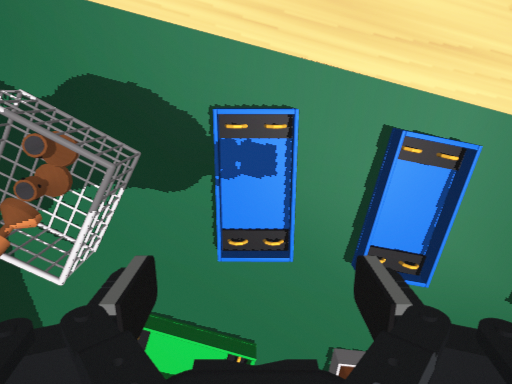

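View pics/t8.png

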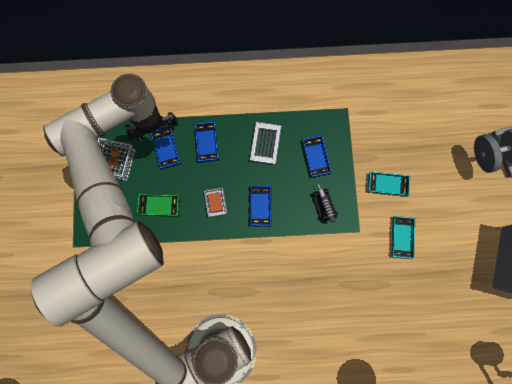

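Run:
```python
from h import *
move(649,-174,150,-101.5)
```

```text
pos [651.6 157.5 150.6] q [ 7.884e-01 -6.152e-01  0.000e+00 -2.000e-04] shift [32.09  8.31  0.04] rv [-0.   0.  25.6] j6 76.7 t 15.85 w 85.2 F [-0.4 -0.7  0.4]
```

move_arm([
  [6,1.5,0,0,0,5,0],
  [12,3,0,0,0,10,0],
  [18,4.6,0,0,0,15,0],
  [24,6.2,0,0,0,20,0],
  [30,7.8,0,0,0,25.6,0],
  [32.1,8.3,0,0,0,25.6,0],
  [32.1,8.3,0,0,0,25.6,0],
  [32.1,8.3,0,0,0,25.6,0],
])

```text
clock: 16.85
position: [649.3, -173.3, 150.3]
ee_rot: [-0.633, 0.774, 0.0, 0.0]
contact_force: [-0.6, 0.4, -0.4]
gripper_width: 85.8
```

Run:
```python
from h import *
s,p,d=grab("wrist","w9"); W=cloud("wrist",s,d)
[print(r) for r in rects(blue(p),W,20,35,200)]
H=hsv(p); wm=(H[...,1]<60)&(H[...,2]>90)
[print("s",r) for r in rects(wm,W,14,28,200)]
# outer and well outline of the stand
m=(wm&(W[...,2]>17)&(W[...,2]<23)).astype(np.uint8)
n,l,st,_=cv2.connectedComponentsWithStats(m); i=1+np.argmax(st[1:,4])
c,h=cv2.findContours((l==i).astype(np.uint8),cv2.RETR_CCOMP,cv2.CHAIN_APPROX_NONE)
for k,cc in enumerate(c):
    if len(cc)<150: continue
    q=np.array([ray("wrist",s,x[0],20)[:2] for x in cc],np.float32)
    print(h[0][k][3],cv2.minAreaRect(q))
move(663.3,19.2,150,-87)
```

```text
{'c': (594.4, -339.1), 'L': 131.1, 'W': 66.7, 'th': 9.2, 'z': array([20.7, 24.9, 26.4]), 'n': 2781, 'px': [403, 126, 109, 163]}
{'c': (662.8, 18.4), 'L': 130.1, 'W': 68.1, 'th': 2.7, 'z': array([20.6, 24.9, 26.6]), 'n': 2182, 'px': [0, 132, 97, 159]}
{'c': (491.2, -150.6), 'L': 65.6, 'W': 31.3, 'th': 86.1, 'z': array([20.6, 24.9, 26.3]), 'n': 619, 'px': [229, 329, 71, 33]}
s {'c': (648.5, -174.8), 'L': 132.5, 'W': 84.2, 'th': -11.7, 'z': array([18.2, 19.6, 20.7]), 'n': 7622, 'px': [204, 106, 108, 153]}
-1 ((649.0435180664062, -174.86106872558594), (83.48943328857422, 131.35597229003906), 78.26834869384766)
0 ((649.2667236328125, -175.01165771484375), (61.984928131103516, 96.64554595947266), 78.64850616455078)
pos [ 649.3 -173.1  150.4] q [-6.331e-01  7.740e-01  1.000e-04  1.000e-04] shift [-19.13   2.44   0.04] rv [ -0.    0.  -14.4] j6 79.8 t 16.9 w 85.5 F [ 0.9  0.  -0. ]
```

View pics/w9.png

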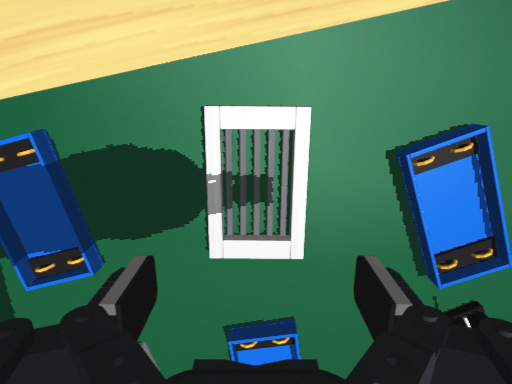

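move_arm([
  [-6,0.8,0,0,0,-5,0],
  [-12,1.6,0,0,0,-10,0],
  [-18,2.3,0,0,0,-14.5,0],
  [-19.1,2.4,0,0,0,-14.5,0],
  [-19.1,2.4,2,0,0,-14.5,0],
  [-19.1,2.4,2,0,0,-14.5,0],
])

```text
clock: 17.65
position: [662.4, 17.4, 128.7]
ee_rot: [0.725, -0.689, -0.001, 0.002]
contact_force: [0.7, -0.5, -0.2]
gripper_width: 86.0
```

Run:
```python
from h import *
s,p,d=grab("wrist","w10"); W=cloud("wrist",s,d)
r=[r for r in rects(blue(p),W,20,35,200)]
[print(x) for x in r]
b=[x for x in r if abs(x['c'][0]-663)<40 and abs(x['c'][1]-19)<40][0]
move(*b['c'],1,b['th']-90)
```

```text
{'c': (651.0, 154.8), 'L': 129.8, 'W': 67.5, 'th': 14.1, 'z': array([20.7, 25. , 26.5]), 'n': 3306, 'px': [0, 107, 138, 175]}
{'c': (662.9, 19.1), 'L': 130.6, 'W': 65.8, 'th': 3.2, 'z': array([21.2, 25.4, 26.6]), 'n': 2545, 'px': [206, 106, 94, 166]}
pos [663.3  16.9 129.9] q [ 7.250e-01 -6.887e-01 -4.000e-04  8.000e-04] shift [-2.200e-01  1.000e-02  1.289e+01] rv [ 0.1 -0.  -0.3] j6 77.5 t 17.7 w 85.4 F [ 0.6  0.2 -0.3]
```

move_arm([
  [-0.2,0,5,0,0,-0.3,0],
  [-0.2,0,9,0,0,-0.3,0],
  [-0.2,0,12,0,0,-0.3,0],
  [-0.2,0,12.8,0,0,-0.3,0],
  [-0.2,0,12.8,0,0,-0.3,0],
  [-0.2,0,12.8,0,0,-0.3,255],
  [-0.2,0,12.8,0,0,-0.3,255],
  [-0.2,0,12.8,0,0,-0.3,255],
  [-0.2,0,12.8,0,0,-0.3,255],
  [-0.2,0,12.8,0,0,-0.3,255],
])

```text
clock: 18.95
position: [665.4, 19.1, 4.9]
ee_rot: [0.727, -0.687, 0.001, -0.002]
contact_force: [-0.4, 1.3, 6.6]
gripper_width: 64.5
```

Run:
```python
from h import *
s,p,d=grab("wrist","w11"); W=cloud("wrist",s,d)
move(662.9,19.1,1,-86.8)
```

```text
pos [665.4  19.1   4.9] q [ 0.7268 -0.6868  0.0014 -0.0017] shift [-0.02  0.25  0.38] rv [-0.3  0.   0. ] j6 77.7 t 19.0 w 64.7 F [0.1 1.1 6.4]
```

View pics/w11.png

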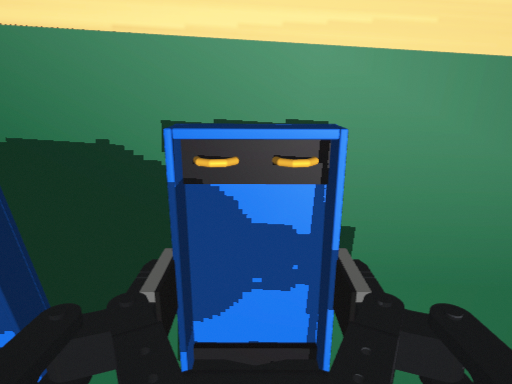

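move_arm([
  [0,0,-2,0,0,0,255],
  [0,0,-5,0,0,0,255],
  [0,0,-8,0,0,0,255],
  [0,0,-8,0,0,0,255],
  [0,0,-8,0,0,0,255],
])

```text
clock: 19.62
position: [662.5, 18.6, 81.1]
ee_rot: [0.726, -0.687, -0.001, 0.001]
contact_force: [0.7, -0.2, -1.9]
gripper_width: 64.5
```

```bash
cat >> h.py <<'E'
def held(s,p,W):
    """pose of tray in hand, tool coords, from its rim (blue, highest layer)"""
    M=R.from_quat(s["ee_rot"]).as_matrix()
    T=(W-s["position"])@M
    H=blue(p)&(T[...,2]>-60)&(T[...,2]<20)&np.isfinite(W[...,2])
    zt=np.percentile(T[...,2][H],[1,5,20,50]); 
    m=H&(T[...,2]<zt[1]+6)
    P=T[m]
    far=np.percentile(P[:,1],2)
    xs=[np.percentile(P[:,0],q) for q in (1,99)]
    # far end rim line: for x bins, min y
    ys=[];xx=[]
    for x0 in np.arange(-26,27,4):
        q=P[(abs(P[:,0]-x0)<2)&(P[:,1]<far+12)]
        if len(q)>3: ys.append(np.percentile(q[:,1],5)); xx.append(x0)
    a=np.polyfit(xx,ys,1)
    # side lines
    sl=[]
    for sgn in (-1,1):
        q=P[(sgn*P[:,0]>28)&(P[:,1]<-20)]
        yy=[];xo=[]
        for y0 in np.arange(far+8,-15,5):
            k=q[abs(q[:,1]-y0)<2.5]
            if len(k)>2: yy.append(y0); xo.append(sgn*np.percentile(sgn*k[:,0],95))
        if len(yy)>3: sl.append((np.polyfit(yy,xo,1)))
    print("rim z tool",np.round(zt,1),"far end y",round(a[1],2),"-> centre y",round(a[1]+65,2),"tilt deg",round(np.degrees(np.arctan(a[0])),2))
    for q in sl: print(" side x at y=0",round(q[1],1),"deg",round(-np.degrees(np.arctan(q[0])),2))
E
python3 - <<'E'
from h import *
s,p,d=grab("wrist","w12"); W=cloud("wrist",s,d)
held(s,p,W)
move(660.8,-177.3,80,-101.6)
E
```

```text
rim z tool [-21.6 -20.9 -17.5  -3.1] far end y -63.01 -> centre y 1.99 tilt deg -0.01
 side x at y=0 -32.0 deg -0.26
 side x at y=0 32.8 deg 0.04
pos [662.4  18.5  80.6] q [ 0.7264 -0.6873 -0.0012  0.0012] shift [19.55  1.24  0.06] rv [ 0.2 -0.  14.8] j6 77.7 t 19.68 w 64.6 F [ 0.   0.2 -2.3]
```

View pics/w12.png

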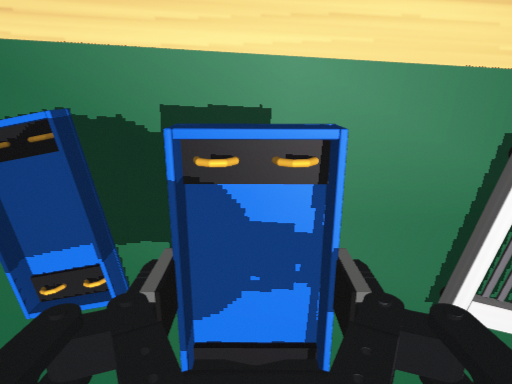

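move_arm([
  [4,0.2,2,0,0,4,255],
  [8,0.4,3,0,0,8,255],
  [12,0.6,3,0,0,12,255],
  [16,0.9,3,0,0,14.8,255],
  [19.6,1.0,3,0,0,14.8,255],
  [19.6,1.0,3,0,0,14.8,255],
  [19.6,1.0,3,0,0,14.8,255],
  [19.6,1.0,3,0,0,14.8,255],
])

```text
clock: 20.68
position: [664.5, -176.4, 51.7]
ee_rot: [-0.633, 0.775, 0.0, -0.0]
contact_force: [-0.4, 0.1, -2.4]
gripper_width: 64.3
```

Run:
```python
from h import *
s,p,d=grab("wrist","w13"); W=cloud("wrist",s,d)
held(s,p,W)
move(662.8,-177.3,20.1,-101.6)
```

```text
rim z tool [-21.5 -20.9 -17.4  -3.1] far end y -63.04 -> centre y 1.96 tilt deg 0.0
 side x at y=0 -32.3 deg 0.01
 side x at y=0 32.7 deg 0.06
pos [ 664.7 -176.4   52. ] q [-6.326e-01  7.745e-01  2.000e-04 -2.000e-04] shift [0.13 0.16 3.19] rv [ 0.  -0.   0.1] j6 79.9 t 20.73 w 64.3 F [ 0.2 -0.  -2.2]
```

View pics/w13.png

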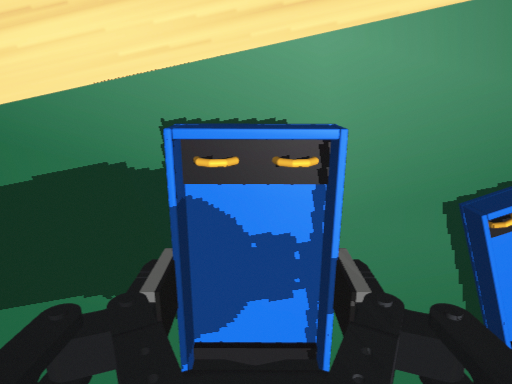

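move_arm([
  [0.1,0.2,1.2,0,0,0,255],
  [0.1,0.2,2,0,0,0,255],
  [0.1,0.2,2.6,0,0,0,255],
  [0.1,0.2,3.1,0,0,0,255],
  [0.1,0.2,3.2,0,0,0,255],
  [0.1,0.2,3.2,0,0,0,255],
])

```text
clock: 21.48
position: [662.7, -178.2, 20.4]
ee_rot: [-0.632, 0.775, -0.0, 0.0]
contact_force: [-0.1, 0.6, -2.1]
gripper_width: 64.7
```

Run:
```python
from h import *
s,p,d=grab("wrist","w14"); W=cloud("wrist",s,d)
held(s,p,W)
move(662.8,-177.3,20.1,-101.6)
```

```text
rim z tool [-21.5 -20.9 -16.6  -3.1] far end y -63.03 -> centre y 1.97 tilt deg -0.0
 side x at y=0 -32.4 deg 0.07
 side x at y=0 32.4 deg 0.22
pos [ 662.7 -178.2   20.5] q [-6.320e-01  7.749e-01 -2.000e-04  1.000e-04] shift [-0.09  0.01  0.04] rv [-0.  0. -0.] j6 80.0 t 21.52 w 64.6 F [-0.5  0.1 -3.4]
```

move_arm([
  [0,0,0.1,0,0,0,255],
  [0,0,0.1,0,0,0,0],
  [0,0,0.1,0,0,0,0],
  [0,0,0.1,0,0,0,0],
  [0,0,0.1,0,0,0,0],
  [0,0,-4,0,0,0,0],
  [0,0,-9,0,0,0,0],
  [0,0,-13,0,0,0,0],
  [0,0,-13,0,0,0,0],
  [0,0,-13,0,0,0,0],
])

```text
clock: 22.78
position: [662.0, -177.9, 149.8]
ee_rot: [-0.632, 0.775, 0.001, -0.0]
contact_force: [-0.3, 0.1, -1.0]
gripper_width: 85.3
```

```bash
cat >> h.py <<'E'
SC=np.array([649.0,-174.9]); SA=-11.6
def stk(r):
    u=np.array([np.cos(np.radians(SA)),np.sin(np.radians(SA))]); v=np.array([-u[1],u[0]])
    dd=np.array(r['c'])-SC; return "stand x %.1f y %.1f dth %.1f"%(dd@u,dd@v,r['th']-SA)
E
python3 - <<'E'
from h import *
s,p,d=grab("wrist","w15"); W=cloud("wrist",s,d)
for r in rects(blue(p),W,20,60,200): print(r,stk(r))
move(651,155,150,-76)
E
```

```text
{'c': (661.5, -176.5), 'L': 129.6, 'W': 68.2, 'th': -11.6, 'z': array([21.7, 23.1, 41. ]), 'n': 10202, 'px': [211, 109, 90, 161]} stand x 12.6 y 0.9 dth 0.0
{'c': (594.6, -339.1), 'L': 130.6, 'W': 66.8, 'th': 9.1, 'z': array([20.7, 24.9, 26.4]), 'n': 2661, 'px': [400, 142, 108, 159]} stand x -20.3 y -171.8 dth 20.7
{'c': (498.3, -151.0), 'L': 65.7, 'W': 17.5, 'th': 86.4, 'z': array([20.6, 24.7, 26.2]), 'n': 532, 'px': [227, 341, 70, 20]} stand x -152.4 y -6.9 dth 98.0
pos [ 661.7 -178.   149. ] q [-0.632   0.775   0.001  -0.0008] shift [-32.4    7.75  -0.08] rv [  0.1   0.  -25.6] j6 80.0 t 22.82 w 85.5 F [-1.  -0.3 -0.6]
```

View pics/w15.png

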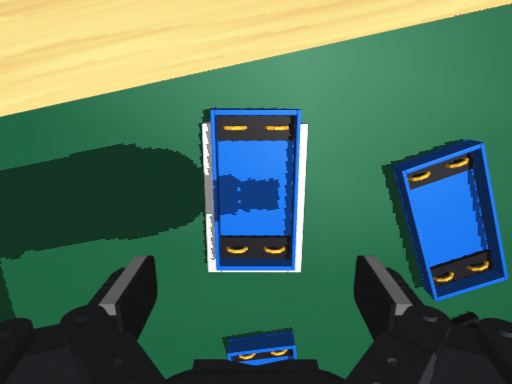

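Run:
```python
from h import *
move(594.5,-339.1,130,-80.9)
```

```text
pos [ 661.7 -178.   149. ] q [-0.632   0.775   0.001  -0.0008] shift [17.14  3.33  1.9 ] rv [  0.1   0.  -20.7] j6 80.0 t 22.82 w 85.5 F [-1.  -0.3 -0.6]
```

move_arm([
  [5,1,0,0,0,-6,0],
  [10,2,1,0,0,-13,0],
  [15,3,2,0,0,-20.7,0],
  [17.1,3.3,2,0,0,-20.7,0],
  [17.1,3.3,2,0,0,-20.7,0],
  [17.1,3.3,2,0,0,-20.7,0],
])

```text
clock: 23.58
position: [596.3, -338.2, 130.0]
ee_rot: [0.761, -0.649, -0.0, 0.0]
contact_force: [0.3, -0.8, 0.1]
gripper_width: 85.1
```

Run:
```python
from h import *
s,p,d=grab("wrist","w16"); W=cloud("wrist",s,d)
for r in rects(blue(p),W,20,60,200): print(r)
r=[r for r in rects(blue(p),W,20,35,200) if np.hypot(r['c'][0]-594,r['c'][1]+339)<50][0]
move(*r['c'],3,r['th']-90)
```

```text
{'c': (657.9, -178.9), 'L': 125.3, 'W': 65.6, 'th': -11.4, 'z': array([21.7, 23.1, 40.6]), 'n': 13144, 'px': [0, 0, 111, 179]}
{'c': (594.1, -339.1), 'L': 130.5, 'W': 65.8, 'th': 9.0, 'z': array([21.2, 25.4, 26.6]), 'n': 2441, 'px': [210, 111, 92, 164]}
{'c': (488.5, -174.2), 'L': 68.8, 'W': 35.0, 'th': 36.5, 'z': array([20.6, 24.8, 26.5]), 'n': 773, 'px': [0, 261, 56, 65]}
pos [ 596.5 -337.9  130.2] q [ 0.7613 -0.6484 -0.     -0.    ] shift [ 0.08  0.25 12.72] rv [0.  0.  0.2] j6 115.2 t 23.62 w 85.0 F [-0.5  0.9  0.5]
```

View pics/w16.png

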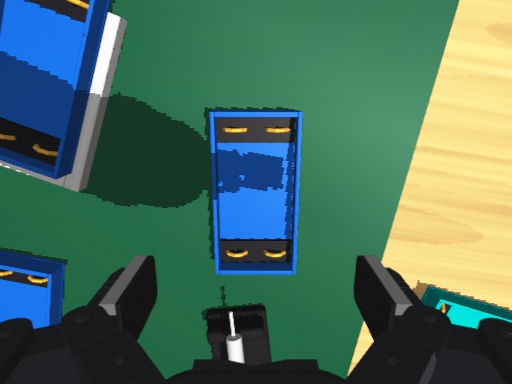

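move_arm([
  [0.1,0.2,5,0,0,0,0],
  [0.1,0.2,9,0,0,0,0],
  [0.1,0.2,12,0,0,0,0],
  [0.1,0.2,12.7,0,0,0,0],
  [0.1,0.2,12.7,0,0,0,0],
  [0.1,0.2,12.7,0,0,0,255],
  [0.1,0.2,12.7,0,0,0,255],
  [0.1,0.2,12.7,0,0,0,255],
  [0.1,0.2,12.7,0,0,0,255],
  [0.1,0.2,12.7,0,0,0,255],
  [0.1,0.2,10,0,0,0,255],
  [0.1,0.2,7,0,0,0,255],
  [0.1,0.2,5,0,0,0,255],
  [0.1,0.2,5,0,0,0,255],
  [0.1,0.2,5,0,0,0,255],
])

```text
clock: 25.5
position: [593.0, -339.9, 79.0]
ee_rot: [0.761, -0.649, -0.001, 0.0]
contact_force: [0.6, -0.1, -1.4]
gripper_width: 64.4
```

```bash
cat >> h.py <<'E'
def place(level,sgn,cy,cx,rimz,off=12,hover=30):
    """TCP target so that the tray centre (tool cx,cy; rim rimz above TCP) is at level"""
    a=np.radians(SA); u=np.array([np.cos(a),np.sin(a)]); yaw=SA-90
    X=np.array([np.cos(np.radians(yaw)),np.sin(np.radians(yaw))]); Y=np.array([X[1],-X[0]])
    t=SC+sgn*off*u-cx*X-cy*Y; z=41+21*(level-1)-rimz
    print("seat TCP",np.round(t,1),round(z,1)); move(t[0],t[1],z+hover,yaw); return t,z
E
python3 - <<'E'
from h import *
s,p,d=grab("wrist","w17"); W=cloud("wrist",s,d)
held(s,p,W)
move(594,-339,80,-81)
E
```

```text
rim z tool [-20.6 -20.  -16.6  -2.1] far end y -64.13 -> centre y 0.87 tilt deg -0.1
 side x at y=0 -32.3 deg 0.03
 side x at y=0 33.0 deg -0.26
pos [ 592.9 -339.9   78.6] q [ 7.608e-01 -6.490e-01 -1.500e-03  4.000e-04] shift [-0.07 -0.12 -0.14] rv [0.1 0.1 0.1] j6 115.4 t 25.55 w 64.7 F [ 0.1 -0.1 -3.3]
```

Run:
```python
from h import *
place(2,-1,0.87,0.3,20.0,12,25)
```

```text
seat TCP [ 638.2 -172.4] 42.0
pos [ 592.9 -339.9   78.6] q [ 7.608e-01 -6.490e-01 -1.500e-03  4.000e-04] shift [-15.83  -7.11   1.17] rv [ 0.2  0.1 20.7] j6 115.4 t 25.55 w 64.7 F [ 0.1 -0.1 -3.3]
```

move_arm([
  [-4,-2,0,0,0,5,255],
  [-8,-4,0,0,0,10,255],
  [-12,-5.6,0,0,0,15,255],
  [-15.8,-7.1,1,0,0,20.7,255],
  [-15.8,-7.1,1.2,0,0,20.7,255],
  [-15.8,-7.1,1.2,0,0,20.7,255],
  [-15.8,-7.1,1.2,0,0,20.7,255],
  [-15.8,-7.1,1.2,0,0,20.7,255],
])

```text
clock: 26.55
position: [638.9, -174.1, 68.4]
ee_rot: [-0.632, 0.775, -0.0, 0.0]
contact_force: [-0.0, 0.0, -1.8]
gripper_width: 64.0
```

Run:
```python
from h import *
s,p,d=grab("wrist","w18"); W=cloud("wrist",s,d)
held(s,p,W)
place(2,-1,0.87,0.3,20.0,12,0.5)
```

```text
rim z tool [-20.6 -20.  -16.4  -2.2] far end y -64.13 -> centre y 0.87 tilt deg -0.13
 side x at y=0 -32.4 deg -0.05
 side x at y=0 32.6 deg -0.04
seat TCP [ 638.2 -172.4] 42.0
pos [ 639.  -174.    68.4] q [-6.316e-01  7.753e-01 -1.000e-04  1.000e-04] shift [-0.14  0.11  2.59] rv [-0.   0.  -0.1] j6 79.6 t 26.6 w 64.5 F [ 0.2  0.  -1.3]
```

View pics/w18.png

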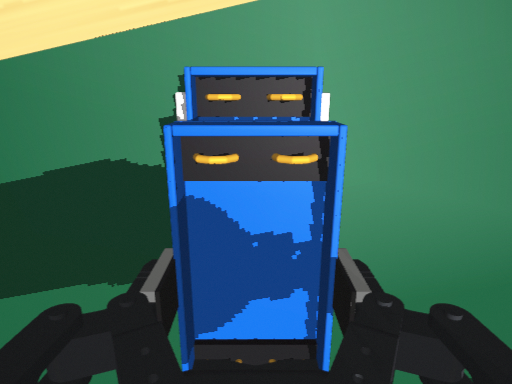

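move_arm([
  [-0.1,0.1,1,0,0,0,255],
  [-0.1,0.1,1.7,0,0,0,255],
  [-0.1,0.1,2.2,0,0,0,255],
  [-0.1,0.1,2.5,0,0,0,255],
  [-0.1,0.1,2.6,0,0,0,255],
  [-0.1,0.1,2.6,0,0,0,255],
])

```text
clock: 27.35
position: [638.5, -171.9, 42.4]
ee_rot: [-0.632, 0.775, -0.0, 0.0]
contact_force: [-0.2, -0.9, -2.3]
gripper_width: 64.5
```

Run:
```python
from h import *
s,p,d=grab("wrist","w19"); W=cloud("wrist",s,d)
held(s,p,W)
place(2,-1,0.87,0.3,20.0,12,0)
```

```text
rim z tool [-20.5 -19.6 -11.9  -2.1] far end y -64.22 -> centre y 0.78 tilt deg -0.11
 side x at y=0 -34.4 deg 4.88
 side x at y=0 30.5 deg -0.07
seat TCP [ 638.2 -172.4] 42.0
pos [ 638.5 -171.9   42.5] q [-6.321e-01  7.749e-01 -2.000e-04  2.000e-04] shift [0.05 0.03 0.05] rv [-0.  0.  0.] j6 79.5 t 27.4 w 64.5 F [ 0.5  0.3 -1.8]
```

In the rim (no contact force at 42.5 mm; a miss would have stopped 5 mm higher). Release and look.

move_arm([
  [0,0,0.1,0,0,0,255],
  [0,0,0.1,0,0,0,0],
  [0,0,0.1,0,0,0,0],
  [0,0,0.1,0,0,0,0],
  [0,0,0.1,0,0,0,0],
  [0,0,-4,0,0,0,0],
  [0,0,-9,0,0,0,0],
  [0,0,-13,0,0,0,0],
  [0,0,-13,0,0,0,0],
  [0,0,-13,0,0,0,0],
])

```text
clock: 28.65
position: [637.8, -171.7, 171.7]
ee_rot: [-0.632, 0.775, 0.001, -0.0]
contact_force: [-0.9, -1.3, -0.3]
gripper_width: 85.1
```

Run:
```python
from h import *
s,p,d=grab("wrist","w20"); W=cloud("wrist",s,d)
for r in rects(blue(p),W,54,70,200): print(r,stk(r))
for r in rects(blue(p),W,20,35,200): print(r)
move(441,-147.3,130,-93.2)
```

```text
{'c': (637.6, -171.6), 'L': 130.7, 'W': 65.7, 'th': -11.3, 'z': array([55.2, 61.2, 62.6]), 'n': 2513, 'px': [210, 107, 90, 162]} stand x -11.8 y 0.9 dth 0.3
{'c': (475.3, -149.7), 'L': 65.6, 'W': 64.1, 'th': 86.8, 'z': array([20.6, 25.2, 26.4]), 'n': 712, 'px': [230, 305, 71, 58]}
pos [ 637.5 -171.7  171. ] q [-0.6319  0.775   0.001  -0.0008] shift [ 1.56 19.73  4.14] rv [ 0.1  0.  -8.4] j6 79.5 t 28.7 w 85.3 F [-0.7 -0.1  0. ]
```

View pics/w20.png

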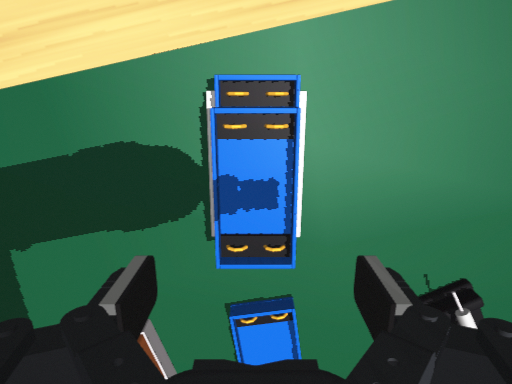

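Two levels are seated (stand x +12.6 and −11.8). Tray D is next.

move_arm([
  [0.5,6,0,0,0,-3,0],
  [1,12,1,0,0,-6,0],
  [1.5,18,3,0,0,-8.4,0],
  [1.6,19.7,4.1,0,0,-8.4,0],
  [1.6,19.7,4.1,0,0,-8.4,0],
  [1.6,19.7,4.1,0,0,-8.4,0],
])

```text
clock: 29.45
position: [443.6, -148.1, 131.5]
ee_rot: [-0.687, 0.726, -0.0, 0.0]
contact_force: [0.5, 0.1, 0.7]
gripper_width: 85.3
```

Run:
```python
from h import *
s,p,d=grab("wrist","w21"); W=cloud("wrist",s,d)
R0=rects(blue(p),W,20,35,200)
for r in R0: print(r)
r=[r for r in R0 if np.hypot(r['c'][0]-441,r['c'][1]+147)<50][0]
move(*r['c'],3,r['th']-90)
```

```text
{'c': (440.5, -147.4), 'L': 130.7, 'W': 65.7, 'th': -3.2, 'z': array([21.4, 25.3, 26.6]), 'n': 2449, 'px': [209, 112, 91, 163]}
pos [ 443.8 -148.1  131.5] q [-6.872e-01  7.264e-01 -5.000e-04  3.000e-04] shift [-0.05  0.35 12.85] rv [-0.1 -0.   0. ] j6 85.3 t 29.5 w 85.4 F [0.3 0.5 0.1]
```

View pics/w21.png

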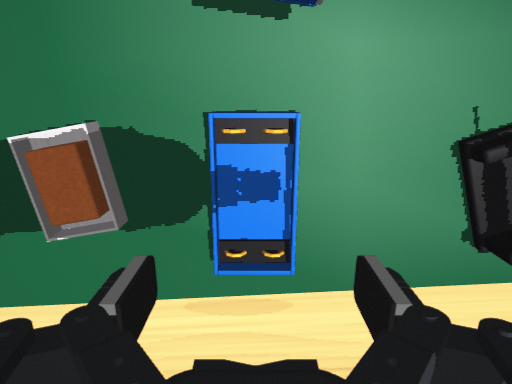

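move_arm([
  [0,0.3,5,0,0,0,0],
  [0,0.3,9,0,0,0,0],
  [0,0.3,12,0,0,0,0],
  [0,0.3,12.8,0,0,0,0],
  [0,0.3,12.8,0,0,0,0],
  [0,0.3,12.8,0,0,0,255],
  [0,0.3,12.8,0,0,0,255],
  [0,0.3,12.8,0,0,0,255],
  [0,0.3,12.8,0,0,0,255],
  [0,0.3,12.8,0,0,0,255],
  [0,0.3,10,0,0,0,255],
  [0,0.3,7,0,0,0,255],
  [0,0.3,4,0,0,0,255],
  [0,0.3,3,0,0,0,255],
  [0,0.3,3,0,0,0,255],
])

```text
clock: 31.38
position: [439.1, -147.7, 101.6]
ee_rot: [-0.687, 0.727, -0.0, 0.001]
contact_force: [-0.1, -0.8, -1.6]
gripper_width: 64.6
```

Run:
```python
from h import *
s,p,d=grab("wrist","w22"); W=cloud("wrist",s,d)
held(s,p,W)
place(3,1,1,0.2,20.5,12,25)
```

```text
rim z tool [-21.3 -20.5 -13.5  -3. ] far end y -65.31 -> centre y -0.31 tilt deg -0.0
 side x at y=0 -34.5 deg 4.88
 side x at y=0 30.6 deg 0.0
seat TCP [ 661.8 -177.3] 62.5
pos [ 438.5 -147.7  100.8] q [-6.870e-01  7.267e-01  4.000e-04 -2.000e-04] shift [  1.7  -22.46   1.31] rv [0.  0.  8.4] j6 85.2 t 31.43 w 64.4 F [-0.6 -0.4 -2.5]
```

View pics/w22.png

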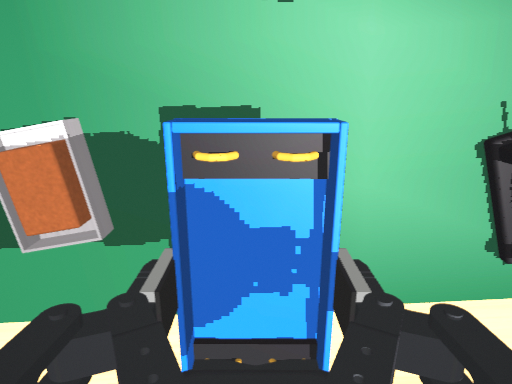

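move_arm([
  [0.4,-5.5,0,0,0,3,255],
  [0.8,-11,0,0,0,6,255],
  [1.2,-16.5,0,0,0,8.4,255],
  [1.7,-22,0,0,0,8.4,255],
  [1.7,-22.3,1,0,0,8.4,255],
  [1.7,-22.3,1.3,0,0,8.4,255],
  [1.7,-22.3,1.3,0,0,8.4,255],
  [1.7,-22.3,1.3,0,0,8.4,255],
  [1.7,-22.3,1.3,0,0,8.4,255],
])

```text
clock: 32.55
position: [660.7, -177.1, 89.3]
ee_rot: [-0.632, 0.775, -0.0, 0.0]
contact_force: [0.1, 0.4, -1.8]
gripper_width: 64.6
```

Run:
```python
from h import *
s,p,d=grab("wrist","w23"); W=cloud("wrist",s,d)
held(s,p,W)
place(3,1,-0.3,0.2,20.5,12,0.5)
```

```text
rim z tool [-21.3 -20.7 -17.3  -2.9] far end y -65.22 -> centre y -0.22 tilt deg 0.0
 side x at y=0 -32.3 deg -0.01
 side x at y=0 32.7 deg -0.04
seat TCP [ 660.5 -177.1] 62.5
pos [ 660.8 -177.2   89.2] q [-6.321e-01  7.749e-01 -4.000e-04  4.000e-04] shift [-0.    0.03  2.62] rv [-0.1  0.   0. ] j6 79.9 t 32.6 w 64.5 F [-0.6  0.2 -2.2]
```

View pics/w23.png

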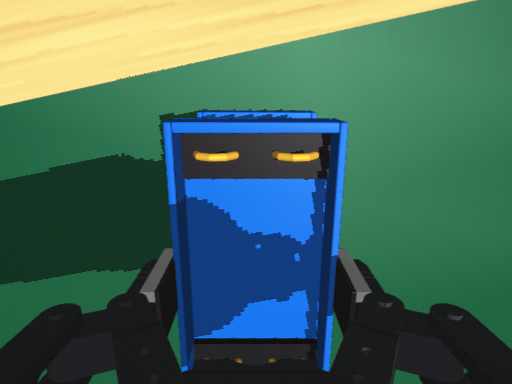

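move_arm([
  [0,0,1,0,0,0,255],
  [0,0,1.7,0,0,0,255],
  [0,0,2.2,0,0,0,255],
  [0,0,2.5,0,0,0,255],
  [0,0,2.6,0,0,0,255],
  [0,0,2.6,0,0,0,255],
])

```text
clock: 33.35
position: [661.0, -177.2, 62.4]
ee_rot: [-0.632, 0.775, -0.0, 0.0]
contact_force: [0.8, -0.6, -1.7]
gripper_width: 64.3
```

Run:
```python
from h import *
s,p,d=grab("wrist","w24"); W=cloud("wrist",s,d)
held(s,p,W)
place(3,1,-0.3,0.2,20.5,12,0)
```

```text
rim z tool [-21.4 -20.7 -17.3  -2.9] far end y -65.22 -> centre y -0.22 tilt deg -0.0
 side x at y=0 -32.3 deg -0.0
 side x at y=0 32.8 deg -0.14
seat TCP [ 660.5 -177.1] 62.5
pos [ 661.  -177.2   62.5] q [-6.321e-01  7.749e-01 -2.000e-04  2.000e-04] shift [-0.01  0.06  0.  ] rv [-0.  0.  0.] j6 79.9 t 33.4 w 64.5 F [ 0.3  0.2 -1.1]
```

move_arm([
  [0,0,0.1,0,0,0,255],
  [0,0,0.1,0,0,0,0],
  [0,0,0.1,0,0,0,0],
  [0,0,0.1,0,0,0,0],
  [0,0,0.1,0,0,0,0],
  [0,0,-4,0,0,0,0],
  [0,0,-9,0,0,0,0],
  [0,0,-12,0,0,0,0],
  [0,0,-12,0,0,0,0],
  [0,0,-12,0,0,0,0],
])

```text
clock: 34.65
position: [660.2, -177.0, 181.3]
ee_rot: [-0.632, 0.775, 0.001, -0.0]
contact_force: [-0.2, 0.5, -0.3]
gripper_width: 85.6
```

Run:
```python
from h import *
s,p,d=grab("wrist","w25"); W=cloud("wrist",s,d)
for r in rects(blue(p),W,73,92,200): print(r,stk(r))
move(651,155,130,-76)
```

```text
{'c': (661.6, -177.5), 'L': 129.8, 'W': 65.9, 'th': -11.6, 'z': array([74.6, 82.2, 83.6]), 'n': 3032, 'px': [208, 106, 95, 168]} stand x 12.9 y -0.0 dth 0.0
pos [ 660.  -177.   180.6] q [-0.632   0.775   0.0012 -0.0009] shift [-32.34   7.54   5.08] rv [  0.2   0.  -25.6] j6 79.9 t 34.7 w 85.3 F [-0.   0.2 -0.1]
```

View pics/w25.png

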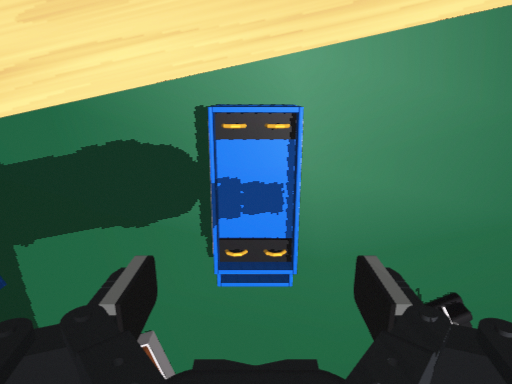

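Third level is seated (rim at 83, x +12.9). Last tray next.

move_arm([
  [-6,1.4,0,0,0,-5,0],
  [-12,2.8,1,0,0,-10,0],
  [-18,4.2,2,0,0,-15,0],
  [-24,5.6,3.5,0,0,-20,0],
  [-30,7,5,0,0,-25.6,0],
  [-32.3,7.5,5,0,0,-25.6,0],
  [-32.3,7.5,5,0,0,-25.6,0],
  [-32.3,7.5,5,0,0,-25.6,0],
])

```text
clock: 35.7
position: [652.3, 153.3, 132.0]
ee_rot: [0.788, -0.616, -0.0, 0.0]
contact_force: [-0.2, -0.6, 0.5]
gripper_width: 85.5
```

Run:
```python
from h import *
s,p,d=grab("wrist","w26"); W=cloud("wrist",s,d)
R0=rects(blue(p),W,20,35,200)
for r in R0: print(r)
r=[r for r in R0 if np.hypot(r['c'][0]-651,r['c'][1]-155)<60][0]
move(*r['c'],3,r['th']-90)
```

```text
{'c': (650.9, 155.1), 'L': 130.1, 'W': 65.8, 'th': 14.0, 'z': array([21.4, 25.4, 26.7]), 'n': 2452, 'px': [206, 109, 92, 163]}
pos [652.4 152.9 132.2] q [ 7.875e-01 -6.164e-01 -1.000e-04  3.000e-04] shift [-0.25  0.08 12.92] rv [ 0.  -0.  -0.1] j6 76.9 t 35.75 w 85.3 F [1.  0.5 0.1]
```

View pics/w26.png

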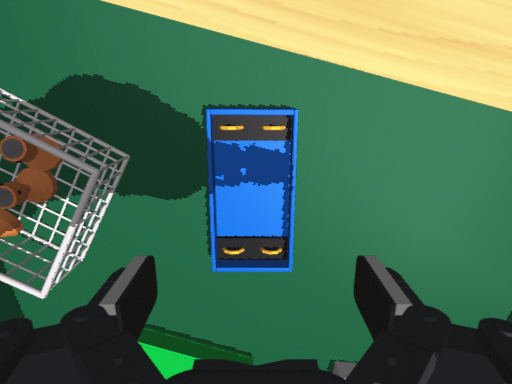

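move_arm([
  [-0.2,0.1,5,0,0,0,0],
  [-0.2,0.1,9,0,0,0,0],
  [-0.2,0.1,12,0,0,0,0],
  [-0.2,0.1,12.8,0,0,0,0],
  [-0.2,0.1,12.8,0,0,0,0],
  [-0.2,0.1,12.8,0,0,0,255],
  [-0.2,0.1,12.8,0,0,0,255],
  [-0.2,0.1,12.8,0,0,0,255],
  [-0.2,0.1,12.8,0,0,0,255],
  [-0.2,0.1,12.8,0,0,0,255],
  [-0.2,0.1,10,0,0,0,255],
  [-0.2,0.1,7,0,0,0,255],
  [-0.2,0.1,4,0,0,0,255],
  [-0.2,0.1,1,0,0,0,255],
  [-0.2,0.1,1,0,0,0,255],
  [-0.2,0.1,1,0,0,0,255],
])

```text
clock: 37.75
position: [649.8, 155.8, 121.2]
ee_rot: [0.788, -0.616, -0.001, 0.001]
contact_force: [-0.3, -1.1, -2.1]
gripper_width: 64.6
```

Run:
```python
from h import *
s,p,d=grab("wrist","w27"); W=cloud("wrist",s,d)
held(s,p,W)
place(4,-1,0.5,0.2,20.5,12,25)
```

```text
rim z tool [-19.6 -19.  -15.6  -1.2] far end y -63.79 -> centre y 1.21 tilt deg 0.06
 side x at y=0 -32.2 deg 0.04
 side x at y=0 32.9 deg 0.07
seat TCP [ 637.8 -172.4] 83.5
pos [649.7 155.7 120.6] q [ 0.7879 -0.6158 -0.001   0.0012] shift [31.55  9.08  1.24] rv [ 0.2 -0.  25.6] j6 76.7 t 37.8 w 64.7 F [ 0.3  0.7 -2.8]
```

View pics/w27.png

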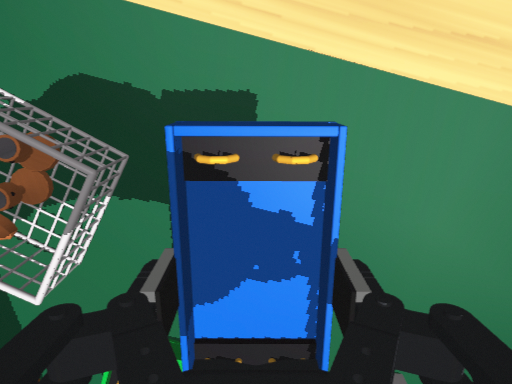

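move_arm([
  [6,1.7,0,0,0,5,255],
  [12,3.4,0,0,0,10,255],
  [18,5.1,0,0,0,15,255],
  [24,6.8,0,0,0,20,255],
  [29,8.4,0,0,0,25.6,255],
  [31.5,9,1,0,0,25.6,255],
  [31.5,9,1,0,0,25.6,255],
  [31.5,9,1,0,0,25.6,255],
  [31.5,9,1,0,0,25.6,255],
  [31.5,9,1,0,0,25.6,255],
])

```text
clock: 39.05
position: [640.1, -170.4, 112.6]
ee_rot: [-0.633, 0.774, -0.0, 0.0]
contact_force: [-0.3, -0.2, -1.1]
gripper_width: 64.1
```

Run:
```python
from h import *
s,p,d=grab("wrist","w28"); W=cloud("wrist",s,d)
held(s,p,W)
place(4,-1,1.2,0.3,19.0,12,0.5)
```

```text
rim z tool [-19.6 -19.  -15.6  -1.2] far end y -63.86 -> centre y 1.14 tilt deg 0.05
 side x at y=0 -32.3 deg 0.02
 side x at y=0 32.6 deg 0.21
seat TCP [ 638.5 -172.4] 85.0
pos [ 640.  -170.5  112.6] q [-6.326e-01  7.745e-01 -1.000e-04  2.000e-04] shift [0.22 0.11 2.71] rv [-0.   0.   0.1] j6 79.4 t 39.1 w 64.2 F [-0.5 -0.2 -1.5]
```

View pics/w28.png

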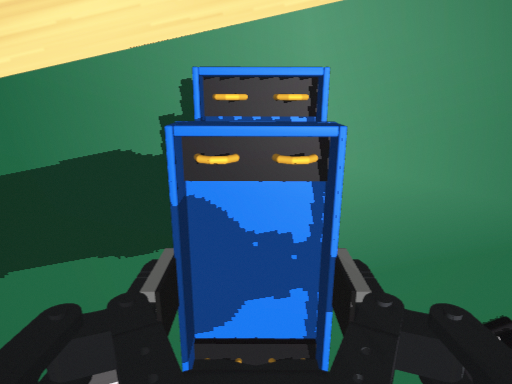

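move_arm([
  [0.2,0.1,1,0,0,0,255],
  [0.2,0.1,1.8,0,0,0,255],
  [0.2,0.1,2.3,0,0,0,255],
  [0.2,0.1,2.6,0,0,0,255],
  [0.2,0.1,2.7,0,0,0,255],
  [0.2,0.1,2.7,0,0,0,255],
])

```text
clock: 39.85
position: [638.5, -173.2, 85.4]
ee_rot: [-0.632, 0.775, -0.0, 0.0]
contact_force: [-0.6, 0.6, -1.3]
gripper_width: 64.6
```

Run:
```python
from h import *
s,p,d=grab("wrist","w29"); W=cloud("wrist",s,d)
held(s,p,W)
place(4,-1,1.2,0.3,19.0,12,0)
```

```text
rim z tool [-19.6 -19.  -13.3  -1.1] far end y -63.85 -> centre y 1.15 tilt deg 0.05
 side x at y=0 -32.2 deg -0.06
 side x at y=0 32.8 deg 0.02
seat TCP [ 638.5 -172.4] 85.0
pos [ 638.6 -173.3   85.6] q [-6.320e-01  7.749e-01 -2.000e-04  2.000e-04] shift [-0.08  0.03  0.06] rv [-0.  0.  0.] j6 79.6 t 39.9 w 64.1 F [-0.1  0.3 -1. ]
```

move_arm([
  [0,0,0.1,0,0,0,255],
  [0,0,0.1,0,0,0,0],
  [0,0,0.1,0,0,0,0],
  [0,0,0.1,0,0,0,0],
  [0,0,0.1,0,0,0,0],
  [0,0,-4,0,0,0,0],
  [0,0,-9,0,0,0,0],
  [0,0,-13,0,0,0,0],
  [0,0,-13,0,0,0,0],
  [0,0,-13,0,0,0,0],
  [0,0,-13,0,0,0,0],
])

```text
clock: 41.28
position: [637.6, -173.1, 213.6]
ee_rot: [-0.632, 0.775, 0.001, -0.001]
contact_force: [0.3, 0.1, 0.0]
gripper_width: 85.3
```

Run:
```python
from h import *
s,p,d=grab("wrist","w30"); W=cloud("wrist",s,d)
for r in rects(blue(p),W,95,115,200): print(r,stk(r))
m=blue(p)&(W[...,2]>101)&(W[...,2]<108)
P=W[m]; A=np.c_[P[:,:2]-P[:,:2].mean(0),np.ones(len(P))]; print(np.linalg.lstsq(A,P[:,2],rcond=None)[0])
move(500,-60,300,-100)
```

```text
{'c': (637.3, -173.1), 'L': 130.4, 'W': 65.6, 'th': -11.6, 'z': array([ 96.5, 103.2, 104.5]), 'n': 2606, 'px': [210, 107, 91, 162]} stand x -11.8 y -0.6 dth 0.0
[3.00164548e-03 1.09252192e-03 1.03426703e+02]
pos [ 637.7 -173.1  213.6] q [-0.632   0.775   0.0011 -0.0011] shift [-8.31 15.79 -8.59] rv [ 0.2 -0.  -1.6] j6 79.6 t 41.33 w 85.4 F [-0.3  0.   1.3]
```

View pics/w30.png

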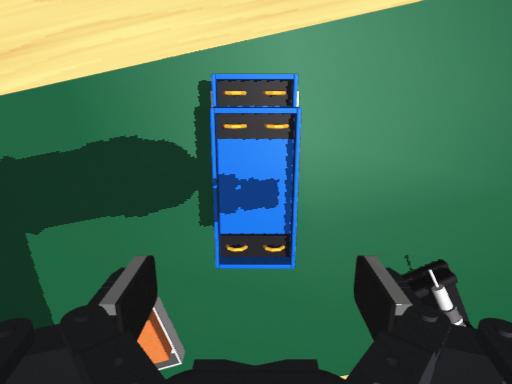

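move_arm([
  [-6,2,-4,0,0,0,0],
  [-12,4,-8,0,0,0,0],
  [-18,6,-10,0,0,0,0],
  [-24,9,-10,0,0,0,0],
  [-30,12,-10,0,0,0,0],
  [-36,15,-10,0,0,0,0],
  [-36,15,-10,0,0,0,0],
  [-36,15,-10,0,0,0,0],
])

```text
clock: 42.32
position: [562.9, 212.2, 314.1]
ee_rot: [-0.634, 0.774, 0.0, -0.001]
contact_force: [0.4, -0.7, -0.5]
gripper_width: 85.4
```

Run:
```python
from h import *
s,p,d=grab("top","t31"); W=cloud("top",s,d)
for r in rects(blue(p),W,5,130,100): print(r,stk(r))
_,p2,_=grab("scene","s31"); _,p3,d3=grab("wrist","w31")
K=cv2.resize(p2[170:310,120:420],None,fx=2.5,fy=2.5,interpolation=cv2.INTER_CUBIC); cv2.imwrite("pics/s31z.png",K)
W3=cloud("wrist",s,d3); cup(W3,p3,5,62)
H=hsv(p3); [print("b",r) for r in rects((H[...,1]<60)&(H[...,2]>90),W3,54,68,200)]
```

```text
{'c': (646.8, -173.2), 'L': 156.9, 'W': 65.5, 'th': -11.7, 'z': array([ 60.8,  86.6, 105. ]), 'n': 828, 'px': [252, 113, 28, 51]} stand x -2.5 y 1.2 dth -0.1
cup [618.2 327.1  40.2] top [615.9 329.5  35.8] z [10.1 41.  53.1] n 1216 [140  96  32  69]
cup [454.7  -3.5  40.8] top [459.3   0.   34.9] z [ 6.3 24.8 26.6] n 1608 [401 171  43  52]
cup [413.5 338.4  26.5] top [414.5 336.   22.5] z [ 7.1 29.7 46.4] n 569 [170 253  38  33]
b {'c': (614.5, 326.4), 'L': 110.4, 'W': 109.8, 'th': 75.0, 'z': array([59.3, 61. , 62.4]), 'n': 1484, 'px': [99, 83, 99, 101]}
```

View pics/s31z.png

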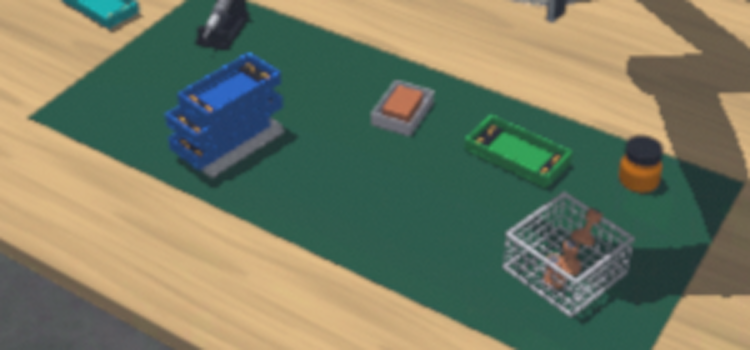

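View pics/t31.png

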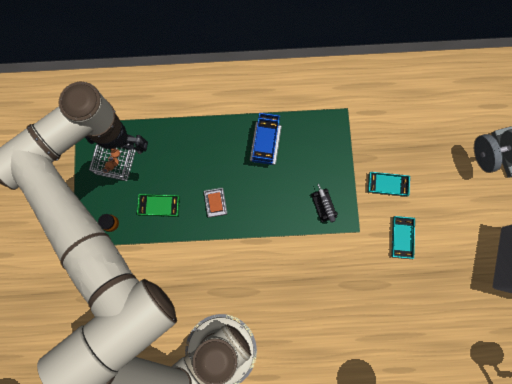

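View pics/w31.png

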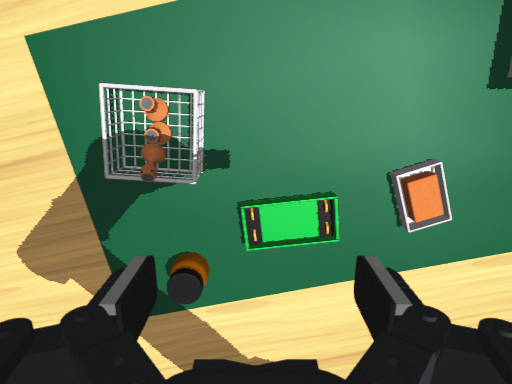

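Run:
```python
from h import *
s,p,d=grab("wrist","w32"); W=cloud("wrist",s,d)
a=np.radians(-15); u=np.array([np.cos(a),np.sin(a)]); v=np.array([-u[1],u[0]])
m=copper(p)&(abs((W[...,:2]-[615,326])@u)<60)&(abs((W[...,:2]-[615,326])@v)<60)&(W[...,2]>6)
P=W[m]; q=np.c_[(P[:,:2]-[615,326])@u,(P[:,:2]-[615,326])@v,P[:,2]]
k=q[q[:,0]<-12]
print(np.round(np.percentile(k,[0,5,50,95,100],axis=0),1)); print(len(k))
K=cv2.resize(p[70:200,80:230],None,fx=4,fy=4,interpolation=cv2.INTER_CUBIC); cv2.imwrite("pics/w32z.png",K)
```

```text
[[-51.7 -52.6  10.6]
 [-43.1 -12.4  39.4]
 [-26.2  -3.5  51.2]
 [-13.4   9.3  74.6]
 [-12.1  13.7 373.1]]
584
```

View pics/w32z.png

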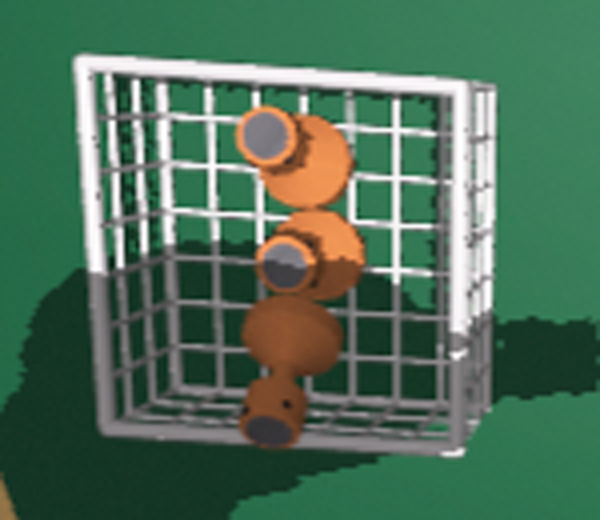

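Run:
```python
from h import *
s,p,d=grab("wrist"); W=cloud("wrist",s,d)
a=np.radians(-15); u=np.array([np.cos(a),np.sin(a)]); v=np.array([-u[1],u[0]])
def f(x,y): # zoom px -> image
    return int(round(80+x/4)),int(round(70+y/4))
for n,(x,y) in dict(cupface=(270,430),cupbody=(285,395),cupbodyL=(262,400),stem=(288,372),button=(290,330),btop=(290,312),cup2=(285,265),cup1=(265,135),rim=(200,437),rimr=(380,445)).items():
    i,j=f(x,y); w=np.nanmedian(W[j-1:j+2,i-1:i+2].reshape(-1,3),0)
    print(n,(i,j),np.round([(w[:2]-[615,326])@u,(w[:2]-[615,326])@v,w[2]],1))
move(592,332,170,-105)
```

```text
cupface (148, 178) [-46.1  -2.8  71.5]
cupbody (151, 169) [-35.7  -5.9  69.2]
cupbodyL (146, 170) [-36.2  -1.2  73.4]
stem (152, 163) [-31.7  -3.1  55.1]
button (152, 152) [-19.   -2.2  51.5]
btop (152, 148) [-14.1  -2.4  51.1]
cup2 (151, 136) [-0.4 -0.3 46.8]
cup1 (146, 104) [36.4  4.2 48.2]
rim (130, 179) [-51.5  22.2  61.3]
rimr (175, 181) [-50.7 -32.   61.7]
pos [564.1 208.5 315. ] q [-6.314e-01  7.754e-01 -0.000e+00 -4.000e-04] shift [-12.67  -0.24  14.49] rv [ 0.  -0.   3.3] j6 42.6 t 42.58 w 85.9 F [-0.1  0.2  0.5]
```

The third casting did not drop fully in. Its cup lies on the basket's near rim (top at about 73 mm), with the button inside. I'll take a closer look, then re-grip it and drop it where there is room.

move_arm([
  [-4,0,4,0,0,1,0],
  [-8,0,8,0,0,2,0],
  [-12,0,12,0,0,3.3,0],
  [-12.7,0,14,0,0,3.3,0],
  [-12.7,0,14,0,0,3.3,0],
  [-12.7,0,14,0,0,3.3,0],
])

```text
clock: 43.32
position: [590.4, 333.1, 177.4]
ee_rot: [-0.609, 0.793, -0.0, 0.001]
contact_force: [0.1, -1.4, 0.4]
gripper_width: 85.2
```

Run:
```python
from h import *
s,p,d=grab("wrist","w33"); W=cloud("wrist",s,d)
a=np.radians(-15); u=np.array([np.cos(a),np.sin(a)]); v=np.array([-u[1],u[0]])
H=hsv(p); rb=[r for r in rects((H[...,1]<60)&(H[...,2]>90),W,54,68,200)]; [print(r) for r in rb]
B=np.array([615,326.])
q=np.dstack([(W[...,:2]-B)@u,(W[...,:2]-B)@v,W[...,2]])
np.save("q33.npy",q)
m=copper(p)&(abs(q[...,0])<62)&(abs(q[...,1])<50)&(q[...,2]>10)&(q[...,2]<85)
k=q[m]; print(len(k))
for lo in range(-60,60,5):
    t=k[(k[:,0]>=lo)&(k[:,0]<lo+5)]
    if len(t)>5: print(lo,len(t),"v",np.round(np.percentile(t[:,1],[3,50,97]),1),"z",np.round(np.percentile(t[:,2],[3,50,97]),1))
move(580.4,332,120,-105)
cv2.imwrite("pics/w33z.png",cv2.resize(p[120:330,150:380],None,fx=2.5,fy=2.5,interpolation=cv2.INTER_CUBIC))
```

```text
{'c': (615.9, 323.9), 'L': 110.2, 'W': 109.5, 'th': 75.0, 'z': array([59.5, 61.2, 62.5]), 'n': 3376, 'px': [184, 84, 151, 141]}
2450
-55 10 v [-6.7  0.2  5.1] z [61.8 67.3 68.2]
-50 22 v [-8.8  4.6  6.9] z [68.5 70.2 72. ]
-45 59 v [-8.7 -0.9  6.9] z [69.7 73.8 75.5]
-40 176 v [-8.8 -0.9  7. ] z [64.7 71.9 76.4]
-35 176 v [-7.9 -0.1  9. ] z [41.2 65.1 70.7]
-30 165 v [-11.9  -0.1  12.8] z [42.9 50.2 54.3]
-25 198 v [-13.4  -0.1  14.3] z [43.2 50.3 53. ]
-20 200 v [-12.6  -0.1  12.5] z [43.2 50.1 52.2]
-15 172 v [-10.   -0.   10.1] z [11.5 48.1 51.9]
-10 87 v [-12.3   0.8  12.9] z [11.  45.3 47.3]
-5 85 v [-13.7  -6.6  13.7] z [11.  14.4 46.9]
0 144 v [-12.8  -4.3  13.4] z [10.4 15.6 47. ]
5 212 v [-10.   0.  10.] z [10.7 15.  46.4]
10 67 v [-6.3  0.9  8.2] z [10.5 12.1 17.7]
15 127 v [-6.4  2.7 12.4] z [15.4 18.2 20.3]
20 154 v [-9.6  2.7 15.9] z [14.7 19.4 22.3]
25 162 v [-10.5   2.4  16.9] z [13.5 19.9 50.4]
30 120 v [-9.6 -1.5 16. ] z [12.6 46.2 50.1]
35 58 v [-7.8 -3.  12.6] z [11.3 47.  49. ]
40 56 v [-3.   3.2 11. ] z [44.8 46.4 47.9]
pos [590.4 333.3 177.8] q [-6.090e-01  7.931e-01 -1.000e-04  1.900e-03] shift [0.4  0.94 5.77] rv [-0.1  0.2  0. ] j6 31.9 t 43.38 w 85.5 F [0.  0.1 0.2]
```

View pics/w33.png

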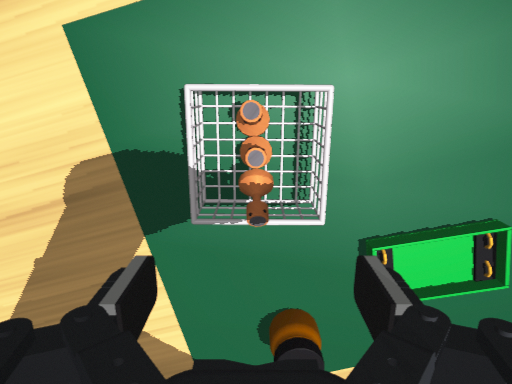

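move_arm([
  [0.1,1.1,3,0,0,0,110],
  [0.1,1.1,6,0,0,0,110],
  [0.1,1.1,8,0,0,0,110],
  [0.1,1.1,8,0,0,0,110],
  [0.1,1.1,8,0,0,0,110],
])

```text
clock: 44.0
position: [579.6, 336.1, 97.6]
ee_rot: [-0.609, 0.793, -0.0, 0.002]
contact_force: [0.9, 0.8, -0.4]
gripper_width: 48.3
```

Run:
```python
from h import *
s,p,d=grab("wrist","w34"); W=cloud("wrist",s,d)
a=np.radians(-15); u=np.array([np.cos(a),np.sin(a)]); v=np.array([-u[1],u[0]])
B=np.array([615,326.])
q=np.dstack([(W[...,:2]-B)@u,(W[...,:2]-B)@v,W[...,2]])
k=q[copper(p)&(abs(q[...,0])<62)&(abs(q[...,1])<50)&(q[...,2]>54)&(q[...,2]<85)]
for lo in range(-60,-20,5):
    t=k[(k[:,0]>=lo)&(k[:,0]<lo+5)]
    if len(t)>5: print(lo,len(t),"v",np.round(np.percentile(t[:,1],[3,50,97]),1),"z",np.round(np.percentile(t[:,2],[3,50,97]),1))
move(579.2,335.3,60,-105)
```

```text
-55 10 v [-5.1  3.4  7.6] z [60.7 67.6 68.4]
-50 32 v [-9.3 -6.9  7.2] z [69.  70.4 72. ]
-45 116 v [-9.2  2.2  7.2] z [68.5 73.7 75.8]
-40 367 v [-8.8 -1.   6.8] z [64.1 72.  76.2]
-35 308 v [-7.1 -1.   4.9] z [54.9 66.  70.3]
-30 10 v [-2.5 -0.5  1.1] z [54.1 54.5 55.5]
pos [579.5 336.3  97.6] q [-0.6094  0.7928 -0.      0.002 ] shift [0.12 0.02 3.76] rv [-0.1  0.2  0.1] j6 31.1 t 44.05 w 48.6 F [-0.1 -0.2  0.5]
```

View pics/w34.png

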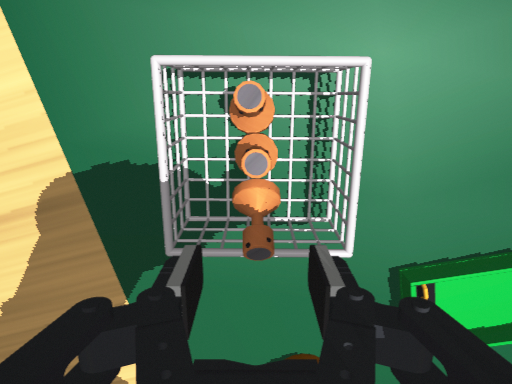

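move_arm([
  [0.2,0,2,0,0,0,110],
  [0.2,0,3.2,0,0,0,110],
  [0.2,0,3.7,0,0,0,110],
  [0.2,0,3.7,0,0,0,110],
  [0.2,0,3.7,0,0,0,255],
  [0.2,0,3.7,0,0,0,255],
  [0.2,0,3.7,0,0,0,255],
  [0.2,0,3.7,0,0,0,255],
  [0.2,0,3.7,0,0,0,255],
])

```text
clock: 45.18
position: [578.3, 334.2, 58.7]
ee_rot: [-0.61, 0.793, -0.0, 0.001]
contact_force: [1.0, -0.2, 1.5]
gripper_width: 15.5
```

Run:
```python
from h import *
s,p,d=grab("wrist","w35"); move(579.2,335.3,140,-105)
```

```text
pos [578.3 334.2  58.7] q [-6.095e-01  7.928e-01 -1.000e-04  5.000e-04] shift [-0.14 -0.07 -8.13] rv [-0.   0.   0.1] j6 31.2 t 45.23 w 15.4 F [-0.   0.3  1.8]
```

View pics/w35.png

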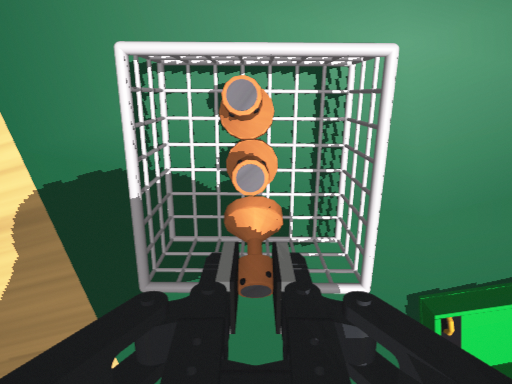

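move_arm([
  [0,0,-2,0,0,0,255],
  [0,0,-5,0,0,0,255],
  [1.5,-1.2,-6,0,0,0,255],
  [3,-2.5,-6,0,0,0,255],
  [3,-2.5,-6,0,0,0,255],
  [3,-2.5,-6,0,0,0,255],
])

```text
clock: 45.98
position: [594.1, 297.5, 116.9]
ee_rot: [-0.609, 0.793, 0.0, -0.001]
contact_force: [-0.2, 0.6, -0.3]
gripper_width: 15.5
```

Run:
```python
from h import *
s,p,d=grab("wrist","w36"); move(579.2,335.3,68,-105)
```

```text
pos [594.1 298.  117.1] q [-6.092e-01  7.930e-01  1.000e-04 -1.000e-03] shift [-3.23  2.39  4.91] rv [ 0.1 -0.1  0.1] j6 34.5 t 46.02 w 15.2 F [ 1.3 -0.5 -0.3]
```

View pics/w36.png

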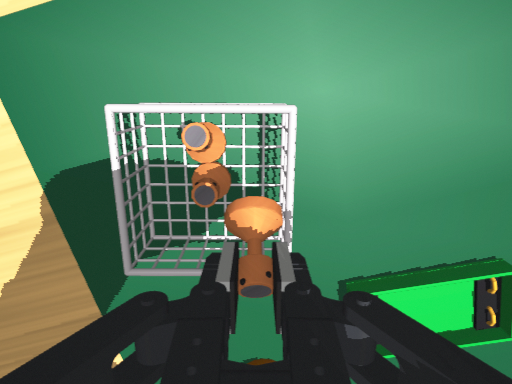

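move_arm([
  [-0.3,-0.3,3,0,0,0,255],
  [-0.3,-0.3,4.8,0,0,0,255],
  [-0.3,-0.3,4.8,0,0,0,255],
  [-0.3,-0.3,4.8,0,0,0,110],
  [-0.3,-0.3,4.8,0,0,0,110],
  [-0.3,-0.3,4.8,0,0,0,110],
  [-0.3,-0.3,2,0,0,0,110],
  [-0.3,1,-4,0,0,0,0],
  [-0.3,1,-8,0,0,0,0],
  [-0.3,1,-8,0,0,0,0],
  [-0.3,1,-8,0,0,0,0],
])

```text
clock: 47.4
position: [585.0, 303.8, 198.1]
ee_rot: [-0.609, 0.793, 0.0, -0.0]
contact_force: [0.0, 0.0, -0.7]
gripper_width: 85.5
```

Run:
```python
from h import *
s,p,d=grab("wrist","w37"); W=cloud("wrist",s,d)
a=np.radians(-15); u=np.array([np.cos(a),np.sin(a)]); v=np.array([-u[1],u[0]])
B=np.array([615,325.])
q=np.dstack([(W[...,:2]-B)@u,(W[...,:2]-B)@v,W[...,2]])
m=(copper(p)&(abs(q[...,0])<65)&(abs(q[...,1])<65)&(q[...,2]>8)&(q[...,2]<120)).astype(np.uint8)
n,l,st,_=cv2.connectedComponentsWithStats(m)
for i in range(1,n):
    if st[i,4]>40: k=q[l==i]; print(st[i],np.round(np.percentile(k,[1,50,99],axis=0),1).tolist())
cv2.imwrite("pics/w37z.png",cv2.resize(p[60:300,100:360],None,fx=2.5,fy=2.5,interpolation=cv2.INTER_CUBIC))
move(600,150,300,-100)
```

```text
[ 206  102   35   65 1203] [[-11.3, -12.4, 9.7], [16.3, -0.9, 18.1], [43.5, 17.2, 49.8]]
[247 120  30  31 546] [[-0.3, -48.3, 9.4], [17.2, -33.7, 14.1], [26.2, -21.2, 47.2]]
pos [584.8 303.6 197.2] q [-6.094e-01  7.929e-01  2.000e-04 -1.000e-03] shift [ 14.46  -5.4  -10.27] rv [ 0.1 -0.1 -4.9] j6 33.6 t 47.45 w 85.3 F [ 0.3 -0.2 -1. ]
```

View pics/w37z.png

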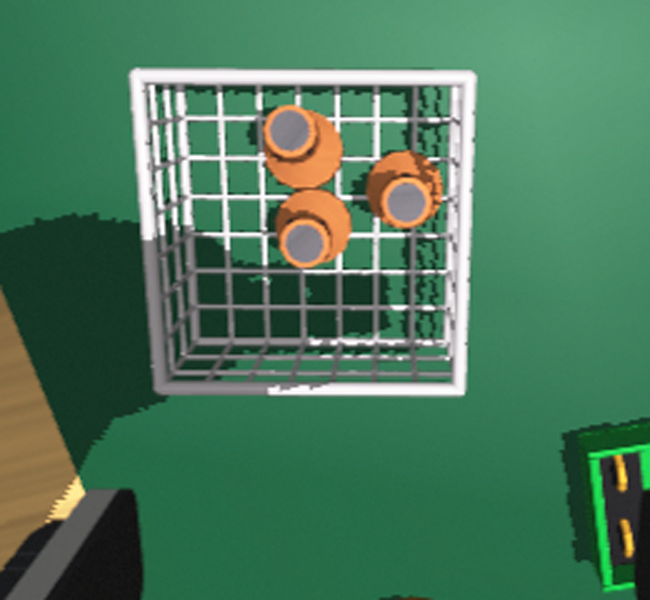

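All three castings now stand upright on the basket floor. One last check of the stack from clear of it.

Run:
```python
from h import *
move(590,-100,300,-101.6)
```

```text
pos [584.8 303.6 197.2] q [-6.094e-01  7.929e-01  2.000e-04 -1.000e-03] shift [ 38.88 -10.87 -10.24] rv [ 0.1 -0.1 -3.3] j6 33.6 t 47.45 w 85.3 F [ 0.3 -0.2 -1. ]
```

move_arm([
  [0,0,-6,0,0,0,0],
  [6,-2,-10,0,0,-1,0],
  [12,-3,-10,0,0,-2,0],
  [18,-5,-10,0,0,-3.3,0],
  [24,-7,-10,0,0,-3.3,0],
  [30,-9,-10,0,0,-3.3,0],
  [36,-10,-10,0,0,-3.3,0],
  [38.9,-10.9,-10,0,0,-3.3,0],
  [38.9,-10.9,-10,0,0,-3.3,0],
  [38.9,-10.9,-10,0,0,-3.3,0],
  [38.9,-10.9,-10,0,0,-3.3,0],
])

```text
clock: 48.82
position: [590.9, -98.9, 297.8]
ee_rot: [-0.633, 0.774, 0.0, -0.0]
contact_force: [-0.3, -0.4, 0.0]
gripper_width: 85.4
```

Run:
```python
from h import *
s,p,d=grab("wrist","w38"); W=cloud("wrist",s,d)
for r in rects(blue(p),W,99,110,100): print(r,stk(r))
for r in rects(blue(p),W,20,110,100): print(r,stk(r))
grab("top","t38"); _,p2,_=grab("scene","s38"); cv2.imwrite("pics/s38z.png",cv2.resize(p2[170:310,120:420],None,fx=2.5,fy=2.5,interpolation=cv2.INTER_CUBIC))
move(590,-100,300,-101.6)
```

```text
{'c': (637.8, -173.1), 'L': 129.9, 'W': 65.9, 'th': -11.7, 'z': array([100.1, 103.4, 104.7]), 'n': 1587, 'px': [285, 35, 77, 140]} stand x -11.3 y -0.5 dth -0.1
{'c': (649.6, -175.0), 'L': 153.7, 'W': 67.2, 'th': -11.6, 'z': array([ 69. ,  85.8, 103.9]), 'n': 8482, 'px': [280, 11, 82, 164]} stand x 0.6 y 0.0 dth 0.0
pos [590.9 -98.9 298.2] q [-0.6327  0.7744  0.     -0.    ] shift [ 0.12  0.07 -0.18] rv [ 0.  -0.   0.1] j6 72.5 t 48.98 w 85.0 F [-0.2  0.2 -0.3]
```

View pics/w38.png

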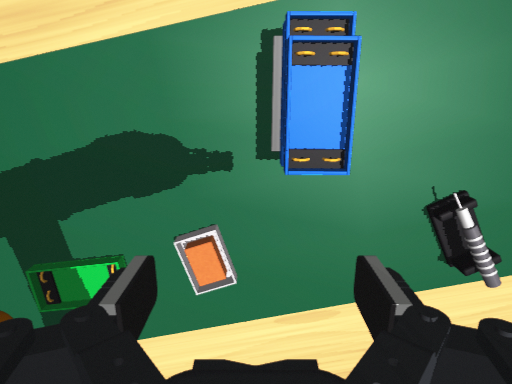

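View pics/s38z.png

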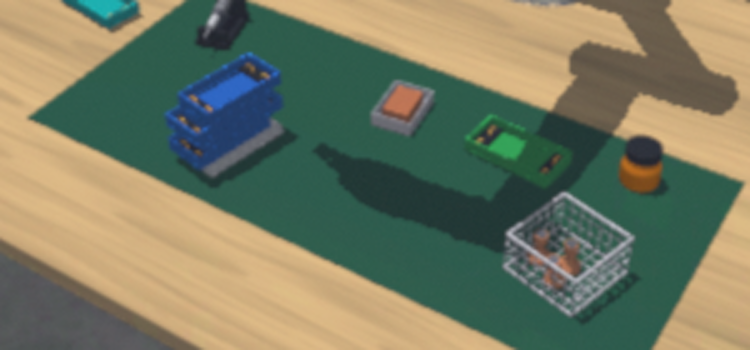

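Run:
```python
from bench import arm
print(arm.job_done())
```

```text
the job is handed in; nothing more can be done
None
```

All three copper castings are in the basket and all four blue trays are stacked on the drying stand. I handed the job in at about 49 s; it returned no verdict.

- **Castings:** On its first drop, the third casting caught with its cup on the basket rim. I gripped it again and dropped it in a clear spot. The last close view shows all three standing upright inside the basket, with cup tops about 47–50 mm up, below the 62 mm rim.
- **Tray offsets:** From the bottom up, the trays sit +12.6, −11.8, +12.9 and −11.3 mm along the stand. They are within about 1 mm sideways and 0.3° of the stand's line.
- **Tray seating:** Rim heights measured about 41, 62, 83 and 104 mm, as seated trays should be. The top tray is level to about 0.003 rad. The final look remeasured only the top tray. The lower three were measured as each was placed, and the overall stack length still agrees.
- **Left alone:** The handpiece, jar and tin look unmoved in the last pictures. The green and turquoise look-alike trays were not touched, and the arm ended clear of everything.
- **Disagreement:** The sideways position of the first tray read +0.9 mm after release, but about −0.9 mm from the arm's pose just before. Both are well inside the 7 mm allowed.

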